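# Set a plate up on parallels and lay the clamp strap for drilling

### The arm

A 6-joint arm with a two-finger parallel gripper is mounted at the origin on a cart in front of the work surface, level with it; the furniture and walls round the work are solid. World frame = base frame: x ahead of the robot, y to its left, z up, the work surface at z = 0. Lengths are in m, angles in rad, forces in N, time in s.
With the tool pointing down it reaches from about 0.25 to 0.725 m from the base axis. Payload 4 kg.
Tool frame: the origin (TCP) lies midway between the tips of the shut fingers; the grasp point (between the pads) lies 19 mm behind it (bot.grip_point_offset is the distance from the TCP to the grasp point, in m); z points along the fingers, y is the line along which they close (so a half turn about z gives the same grasp; the last joint's range is limited). The gripper opens to 85 mm and grips with 20 to 120 N. Pads are 22 mm wide; open, the fingers measure 114 mm over their backs; the gripper's body (76 mm by 85 mm) begins 54 mm behind the grasp point. The pads swing forward as they close: fully open they stand 13 mm farther back than shut.
Start: joints at [-1.324, 0.241, 0.005, 1.335, 0, 1.571], TCP at [0.122, -0.485, 0.208] pointing down, gripper open.
Joint ranges: [-2.72, 2.72], [-1.05, 1.87], [-1.09, 1.28], [-1.99, 2.15], [-1.42, 1.44], [-3.14, 3.14]. Speed limits (rad/s): [2.79, 2.79, 3.14, 3.14, 3.14, 3.14].

### API

Orientations are given as a unit quaternion [x, y, z, w].
In Python, from workcell import bot gives the robot as it stands.
- The arm moves only by the tool step_arm, never from a script. Its argument "targets" is text: rows parted by semicolons, each of 7 numbers parted by spaces: the opening, from -1 (shut) to 1 (fully open), so that 0 is half open, then the shift along the world's x, y, z normalised to -1 to 1, where 1 is 0.5 m, then the turn, a rotation vector about the world's x, y, z normalised to -1 to 1, where 1 is pi/4 rad. In form: gripper x y z wx wy wz; .... A call has 1 to 10 rows; each row is the pose to reach, as a shift and turn from the pose commanded when the call began; what a row does not reach only later rows make up. A row lasts 1/12 s, in which the tool goes at most 41.7 mm and 7.16 degrees, less where a joint would pass 70% of its speed; a pose out of reach is approached as far as the arm can. A call with a number of a shift or a turn outside -1 to 1 is refused whole. A call with a gripper value outside its range is refused whole. The fingers move at their own pace and stop on an object; the grip force is fixed at half the most. Time passes only in rows, so rows that repeat a pose let the fingers close. It gives the time, the measured TCP pose, the force, the opening and the grip force at its end, in the units of the state.
- bot.get_obs(): the state, without advancing time (a new reading comes with each control period).
- bot.camera(name): name is "scene" or "top" or "wrist"; returns the picture (420x560x3 uint8, red, green, blue); there is no depth.
- bot.camera_info(name): a dict with "vertical_fov" (degrees; the focal length in pixels is half the picture's height over the tangent of half this angle, whatever the lens; pixels are square), "cx", "cy" (the principal point, pixels), "D" ([k1, k2, p1, p2, k3] as OpenCV has them; the pictures are not rectified), "pose" (4x4, takes a point from camera to world coordinates). Camera axes: x right, y up, looking along -z (the intrinsics and any distortion apply to the point x, -y, -z); pixel columns grow to the right and rows downward; lengths in m; the calibration is good to about 2 mm. A picture is of the moment at which its call begins: read the wrist's pose just before it. camera_info takes no time and is no camera call; for the wrist camera it gives the pose at the moment of the call.
- bot.job_done(): hands the job in; it is judged then, once.
The state is a dict: "clock": time; "joint_pos": joint angles; "joint_vel": joint speeds; "tau": joint torques, N m; "eef_pos": TCP position; "tool_rot": TCP orientation; "ft_force": force on the tool from outside, world axes, zero at the start; "ft_torque": the same for the moment, N m; "grip_width": finger opening in m; "grasp_force": force on a finger pad.
Only numpy, scipy, OpenCV 4.12 (cv2) and the standard library are available. Lean on these libraries where they do the work, as an engineer would, in place of code of your own. Each camera call takes 0.05 s, during which the arm holds its last target. There are 200 camera calls.

### The job

Set the aluminium plate up on the plywood drill table to have its middle hole opened out: stand the matching pair of tall parallels along the two sides of the square insert that run with the T-tracks, and lay the plate across both, that hole over the hole in the insert. Then stand the tall packing block just beyond the upright stud, away from the plate, and put the slotted strap over the stud so that it lies level from block to plate, ready for the nut. Leave the long low parallel and the low block where they are: they have the wrong height.

Things in the scene. Friction and masses are not known exactly. Their poses are not given: they have to be found in the camera images.
- drill_table: Fixed plywood drill table, 260 mm (x) by 170 mm (y), top 24 mm above the bench; origin: centre of its underside. Flush in the top: a pale 60 mm square insert with a dark hole, centred at x = -40 mm, y = 0; aluminium T-tracks along y at x = +50 mm (the stud's) and x = -112 mm. The parallels belong along y, centred at y = 0 and x = -82 mm and +2 mm, 4 mm clear of the insert.
- insert_hole (a point): Centre of the 22 mm dark hole in the table's insert, at the level of the table top (24 mm above the bench). The plate's middle hole goes over it.
- stud: Fixed upright stud, 8 mm thick with a pointed tip, 76 mm tall, in the T-track (up to 14 mm from the table's middle); nut 19 mm wide, 10 mm high at its foot. Origin: on its axis at the table top; axes parallel to the table's. The plate ends about 30 mm to its -x side; the tall block belongs centred 46 mm to its +x side; the strap's centre at or up to 5 mm to the +x side, length along x.
- parallel_1: One of the two equal tall parallels: bright steel bar 16 mm thick (its x), 100 mm long (its y), 30 mm high, with three round dark spots on each side face, standing on its narrow edge; 0.30 kg. Origin: centre of its underside, z up. Either of the two may go on either side.
- parallel_2: The other tall parallel, same as parallel_1 (16 x 100 x 30 mm high).
- long_parallel: Odd parallel that is not wanted: same bright steel, 16 mm thick, but 130 mm long and only 16 mm high. Origin: centre of its underside. Stays where it is.
- plate: The work: aluminium plate 120 mm (its x) by 60 mm (its y) by 12 mm thick, lying flat, with a 20 mm hole in the middle and an 8 mm hole near each corner; 0.2 to 0.3 kg. Origin: centre of its underside. It may lie either way round.
- tall_block: Tall packing block of dark steel, 32 mm (its x) by 40 mm (its y), 42 mm high, as high as parallel plus plate; 0.38 kg. Origin: centre of its underside. Any way round is fine as long as it stands upright.
- low_block: Low packing block that is not wanted: dark steel, 28 x 32 mm, only 22 mm high. Origin: centre of its underside. Stays where it is.
- strap: Slotted clamp strap of dark steel, 120 mm long (its x), 34 mm wide (its y), 12 mm thick, lying flat, 0.2 to 0.35 kg. A slot 15 mm wide goes right through it along its length from x = -38 mm to x = +32 mm. Origin: centre of its underside. Either end may be the one on the plate.
There are look-alikes about, which are no part of the job. What is shaped like the tall_block but pink or white is not meant.

How it is judged:
By the outcome, as a careful person would: the job done as asked, in the order asked, and still so for the second after the job is handed in, with the robot touching nothing.
It also fails if it takes over 141 s, if anything falls off the work surface, if the arm or the gripper's body presses on something with over 40 N, if the wrist force passes 120 N, or if a joint passes its speed limit or range.

## Working session

There is one attempt and no reset: what is moved stays moved. The work goes in short steps, Python scripts to look and compute and a tool call to move; the robot and the scene stay as the last step left them, time stands still between calls to the robot, and variables do not carry over. Pictures are saved under pics/ and viewed, at most 14 in all, crops included, and the job is handed in when it is done.

Besides the shell and the picture viewer there is one more tool, called after "Request:" by a JSON object that holds its "op" and its "data", one argument or row to a line. step_arm: Moves the arm, as the interface text tells. Scaled input: -1 to 1 covers 0.5 m each way for a shift and pi/4 rad each way for a turn. Its arguments: {"type":"object","properties":{"targets":{"type":"string"}},"required":["targets"]}

```bash
mkdir -p pics; python3 - <<'E'
from workcell import bot
import cv2
for n in("scene","top"):
    cv2.imwrite(f"pics/{n}0.png",bot.camera(n)[:,:,::-1]); print(n,bot.camera_info(n))
o=bot.get_obs();print(o)
print(bot.grip_point_offset)
E
```

```text
scene {'vertical_fov': 50.159668898574, 'cx': 278.6936982111782, 'cy': 205.15774176505823, 'D': array([-0.01982297,  0.        ,  0.        ,  0.        ,  0.        ]), 'pose': array([[-0.62933568,  0.50358718, -0.59189234, -0.09646501],
       [-0.77708013, -0.39885281,  0.48689107,  0.50928148],
       [ 0.00911418,  0.7663657 ,  0.6423399 ,  0.73132288],
       [ 0.        ,  0.        ,  0.        ,  1.        ]])}
top {'vertical_fov': 50.62752387072656, 'cx': 274.33600861965726, 'cy': 218.16699470246203, 'D': array([0.04018465, 0.        , 0.        , 0.        , 0.        ]), 'pose': array([[ 0.02420709,  0.98606308, -0.16460137,  0.34858343],
       [-0.99962841,  0.02593883,  0.00837917, -0.00855914],
       [ 0.01253196,  0.16433738,  0.98632458,  1.07402291],
       [ 0.        ,  0.        ,  0.        ,  1.        ]])}
{'clock': 0.1, 'joint_pos': array([-1.32401760e+00,  2.41350096e-01,  3.86130000e-03,  1.33521370e+00,
        8.19131292e-06,  1.57080457e+00]), 'joint_vel': array([-1.84890296e-03, -8.16810210e-04,  3.06551790e-03, -2.11433301e-05,
        3.68231585e-05, -6.51552426e-04]), 'tau': array([-3.07794630e-05, -3.73136330e+01,  2.53010738e+01,  1.08294949e-02,
       -1.46944728e-05, -1.75728808e-06]), 'eef_pos': array([ 0.12199299, -0.48425454,  0.20669671]), 'tool_rot': array([ 9.92397243e-01,  1.23072355e-01, -1.13241550e-04, -9.46340859e-04]), 'ft_force': array([-0.33281606, -0.10623048,  0.0244717 ]), 'ft_torque': array([-0.0010594 ,  0.03649802,  0.00461274]), 'grasp_force': 0.0, 'grip_width': 0.08522562347845682}
0.0187
```

View pics/top0.png

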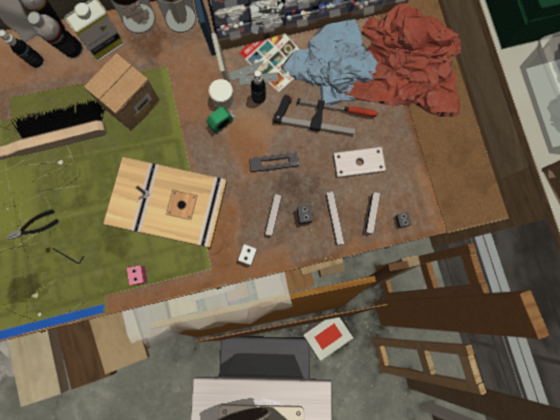

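View pics/scene0.png

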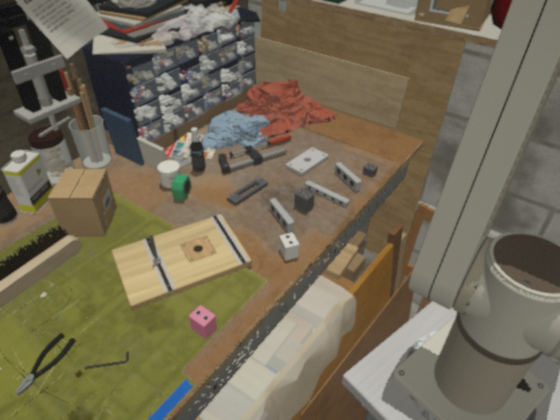

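The top view shows the table around (165,200), its stud at (145,195), and the insert hole at (181,205). The strap is at (274,162), the plate at (359,162), the tall parallels at (273,215) and (372,213), and the long parallel at (335,218). The tall block is at (305,214) and the low one at (404,219). The white (247,255) and pink (136,275) blocks are decoys.

```bash
cat > h.py <<'E'
from workcell import bot
import numpy as np, cv2
from scipy.spatial.transform import Rotation as R
def K(i): 
    f=210/np.tan(np.radians(i["vertical_fov"]/2)); return np.array([[f,0,i["cx"]],[0,f,i["cy"]],[0,0,1]])
def ray(i,uv):
    p=cv2.undistortPoints(np.array(uv,float).reshape(-1,1,2),K(i),np.array(i["D"])).reshape(-1,2)
    d=np.c_[p[:,0],-p[:,1],-np.ones(len(p))]@i["pose"][:3,:3].T
    return i["pose"][:3,3],d
def onz(i,uv,z):
    o,d=ray(i,uv); return o+d*((z-o[2])/d[:,2])[:,None]
def tri(i1,a,i2,b):
    o1,d1=ray(i1,a);o2,d2=ray(i2,b);out=[]
    for x,y in zip(d1,d2):
        s=np.linalg.lstsq(np.c_[x,-y],o2-o1,rcond=None)[0]; p,q=o1+s[0]*x,o2+s[1]*y
        out.append(np.r_[(p+q)/2,np.linalg.norm(p-q)])
    return np.array(out)
def proj(i,P):
    M=np.linalg.inv(i["pose"]); c=np.atleast_2d(P)@M[:3,:3].T+M[:3,3]; c=c*[1,-1,-1]
    return cv2.projectPoints(c,np.zeros(3),np.zeros(3),K(i),np.array(i["D"]))[0].reshape(-1,2)
def st():
    o=bot.get_obs(); r=R.from_quat(o["tool_rot"]).as_matrix()
    print("t",round(o["clock"],2),"p",o["eef_pos"].round(4),"yaxis",r[:,1].round(3),"z",r[:,2].round(3),"F",o["ft_force"].round(1),"w",round(o["grip_width"],4),"g",round(o["grasp_force"],1)); return o
E
python3 - <<'E'
from h import *
np.set_printoptions(suppress=True,precision=3)
t=bot.camera_info("top")
for n,uv,z in [("hole",(181,205),.024),("stud",(145,195),.03),("strap",(274,162),.012),("plate",(359,162),.012),("pA",(273,215),.03),("long",(335,218),.016),("pB",(372,213),.03),("blk",(305,213),.042),("low",(404,219),.022)]: print(n,onz(t,[uv],z)[0])
w=bot.camera_info("wrist"); print(w)
M=np.eye(4); o=st(); M[:3,:3]=R.from_quat(o["tool_rot"]).as_matrix(); M[:3,3]=o["eef_pos"]; print(np.linalg.inv(M)@w["pose"])
E
```

```text
hole [0.55  0.207 0.024]
stud [0.571 0.293 0.03 ]
strap [ 0.667 -0.013  0.012]
plate [ 0.672 -0.224  0.012]
pA [ 0.53  -0.014  0.03 ]
long [ 0.529 -0.164  0.016]
pB [ 0.541 -0.251  0.03 ]
blk [ 0.535 -0.089  0.042]
low [ 0.53  -0.329  0.022]
{'vertical_fov': 62.614174313486856, 'cx': 282.76184944757483, 'cy': 208.13860038844695, 'D': array([-0.065,  0.   ,  0.   ,  0.   ,  0.   ]), 'pose': array([[ 0.244,  0.921,  0.305,  0.199],
       [-0.97 ,  0.232,  0.075, -0.466],
       [-0.002, -0.314,  0.949,  0.373],
       [ 0.   ,  0.   ,  0.   ,  1.   ]])}
t 0.1 p [ 0.122 -0.484  0.207] yaxis [ 0.244 -0.97  -0.002] z [-0.     0.002 -1.   ] F [-0.3 -0.1  0. ] w 0.0852 g 0.0
[[-0.001  0.949  0.314  0.079]
 [ 1.     0.001  0.     0.   ]
 [ 0.     0.314 -0.949 -0.166]
 [ 0.     0.     0.     1.   ]]
```

Request:
{"op": "step_arm", "data": {
  "targets": "1 0.44 0.26 0.05 0 0 -0.157;1 0.44 0.26 0.05 0 0 -0.157;1 0.44 0.26 0.05 0 0 -0.157;1 0.44 0.26 0.05 0 0 -0.157;1 0.44 0.26 0.05 0 0 -0.157;1 0.44 0.26 0.05 0 0 -0.157;1 0.44 0.26 0.05 0 0 -0.157;1 0.44 0.26 0.05 0 0 -0.157"
}}

```text
clock: 0.77
eef_pos: [0.3446, -0.3531, 0.2324]
tool_rot: [0.998, 0.064, 0.0, -0.0]
ft_force: [0.1, -0.2, 0.0]
grip_width: 0.0856
grasp_force: 0.0
```

Request:
{"op": "step_arm", "data": {
  "targets": "1 0.44 0.26 0 0 0 -0.157;1 0.44 0.26 0 0 0 -0.157;1 0.44 0.26 0 0 0 -0.157;1 0.44 0.26 0 0 0 -0.157;1 0.44 0.26 0 0 0 -0.157;1 0.44 0.26 0 0 0 -0.157;1 0.44 0.26 0 0 0 -0.157;1 0.44 0.26 0 0 0 -0.157;1 0.44 0.26 0 0 0 -0.157"
}}

```text
clock: 1.52
eef_pos: [0.5612, -0.2256, 0.2314]
tool_rot: [1.0, -0.0, -0.001, -0.0]
ft_force: [-0.1, -0.2, -0.2]
grip_width: 0.0853
grasp_force: 0.0
```

```bash
cat > snap.py <<'E'
import sys,pickle; from h import *
o=st(); i=bot.camera_info("wrist"); im=bot.camera("wrist"); n=sys.argv[1]
cv2.imwrite(f"pics/{n}.png",im[:,:,::-1]); pickle.dump(i,open(f"pics/{n}.pkl","wb"))
E
python3 snap.py w1
```

```text
t 1.52 p [ 0.5612 -0.2256  0.2314] yaxis [-0. -1. -0.] z [-0.003  0.    -1.   ] F [-0.1 -0.2 -0.2] w 0.0853 g 0.0
```

View pics/w1.png

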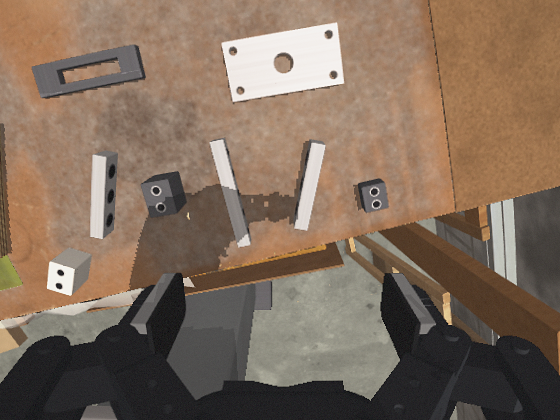

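w1 shows all the free parts: strap (88,70), plate with its hole at (283,63), parallel A (103,195), tall block (163,193), long bar (230,192), parallel B (310,185) and low block (373,194). Next is a second view over the table side.

Request:
{"op": "step_arm", "data": {
  "targets": "1 0 0.64 0 0 0 0;1 0 0.64 0 0 0 0;1 0 0.64 0 0 0 0;1 0 0.64 0 0 0 0;1 0 0.64 0 0 0 0;1 0 0.64 0 0 0 0;1 0 0.64 0 0 0 0;1 0 0.64 0 0 0 0;1 0 0.64 0 0 0 0;1 0 0.64 0 0 0 0"
}}

```text
clock: 2.4
eef_pos: [0.5651, 0.0445, 0.2327]
tool_rot: [0.999, 0.031, -0.001, -0.016]
ft_force: [-0.8, -0.6, 0.1]
grip_width: 0.0853
grasp_force: 0.0
```

```bash
python3 snap.py w2
```

```text
t 2.4 p [0.5651 0.0445 0.2327] yaxis [ 0.062 -0.998 -0.031] z [-0.003  0.031 -1.   ] F [-0.8 -0.6  0.1] w 0.0853 g 0.0
```

View pics/w2.png

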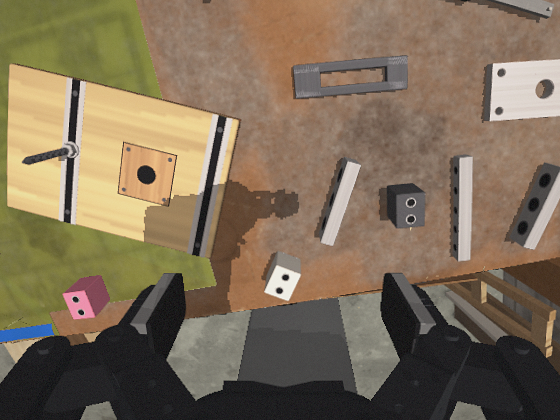

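```bash
python3 - <<'E'
import cv2
a=cv2.imread("pics/w1.png");b=cv2.imread("pics/w2.png")
r=lambda im,x0,y0,w,h,s:cv2.resize(im[y0:y0+h,x0:x0+w],None,fx=s,fy=s,interpolation=cv2.INTER_CUBIC)
import numpy as np
c=np.vstack([r(a,80,135,260,100,3),r(b,310,150,250,98,3) if 0 else r(b,300,150,260,100,3)])
cv2.imwrite("pics/c1.png",c); cv2.imwrite("pics/c2.png",r(b,0,55,245,210,2.8))
E
```

```text
(no output)
```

View pics/c1.png

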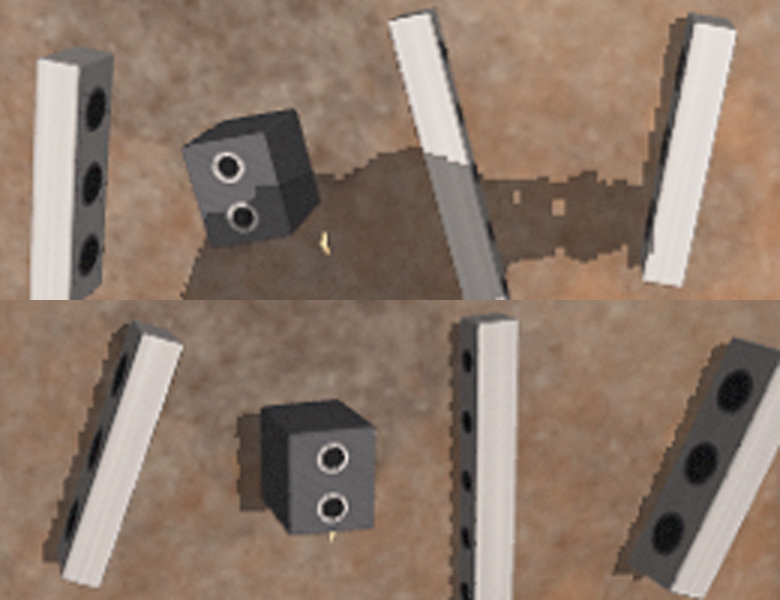

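View pics/c2.png

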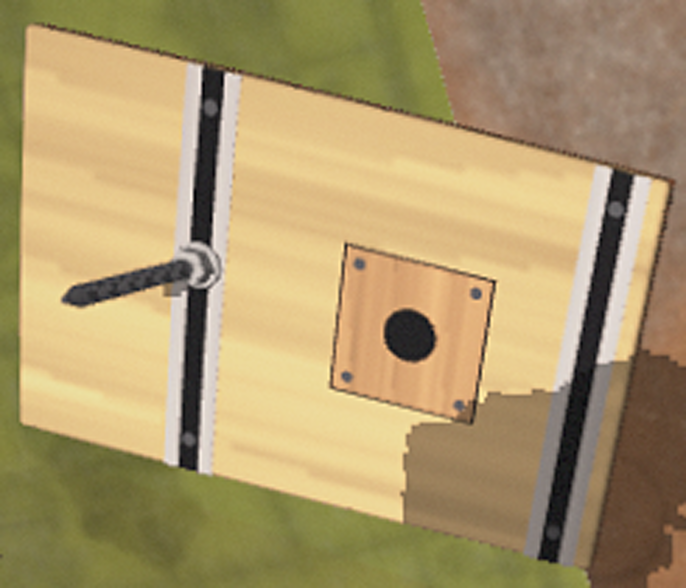

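```bash
cat > m.py <<'E'
from h import *; import pickle
np.set_printoptions(suppress=True,precision=4)
w1=pickle.load(open("pics/w1.pkl","rb"));w2=pickle.load(open("pics/w2.pkl","rb")); t=bot.camera_info("top")
C1=lambda a:np.array(a)/3+[80,135]
C2=lambda a:np.array(a)/3+[300,150]
T=lambda a:np.array(a)/2.8+[0,55]
def ang(v): return np.degrees(np.arctan2(v[1],v[0])).round(1)
tab=onz(w2,T([(27,24),(674,180),(592,575),(21,423)]),.024); ins=onz(w2,T([(345,243),(495,281),(473,423),(331,387)]),.024); hole=onz(w2,T([(410,335)]),.024)[0]
print("tab",tab[:,:2].tolist(),"edges",[np.linalg.norm(tab[k]-tab[k-1]).round(4) for k in range(4)],"ang x",ang(tab[0]-tab[1]),ang(tab[3]-tab[2]),"y",ang(tab[0]-tab[3]),ang(tab[1]-tab[2]))
print("ins ang",ang(ins[0]-ins[1]),ang(ins[3]-ins[2]),"c",ins.mean(0),"hole",hole)
nut=onz(w2,T([(199,266)]),.034)[0]; tip=onz(w2,T([(62,300)]),.1)[0]; print("nut",nut,"tip",tip)
b=tri(w1,C1([(228,166),(242,217)]),w2,C2([(333,158),(333,207)])); print("blk tri",b); 
bt=onz(w2,C2([(288,134),(376,128),(374,228),(290,234)]),.042); b1=onz(w1,C1([(185,146),(264,133),(290,236),(209,247)]),.042); print("blk",bt.mean(0),b1.mean(0),ang(bt[1]-bt[2]),ang(bt[0]-bt[3]),ang(b1[1]-b1[2]),ang(b1[0]-b1[3]))
pa2=onz(w2,C2([(143,32),(182,46),(101,286),(63,276)]),.03); print("pA",pa2.mean(0),ang(pa2[0]-pa2[3]),ang(pa2[1]-pa2[2]),np.linalg.norm(pa2[0]-pa2[3]))
print("pA tri",tri(w1,C1([(38,60),(77,66)]),w2,C2([(143,32),(182,46)])))
pb=onz(w1,C1([(696,25),(735,32),(682,286),(645,280)]),.03); print("pB",pb.mean(0),ang(pb[0]-pb[3]),ang(pb[1]-pb[2]),np.linalg.norm(pb[0]-pb[3]))
pl=[(233,50),(328,34),(333,75),(240,91),(283,63)]; P=onz(w1,pl,.012); print("plate",P[:4].mean(0),P[4],ang(P[0]-P[1]),ang(P[3]-P[2])); print("plate tri",tri(w1,[(283,63),pl[0],pl[3]],w2,[(545,89),(502,73),(500,115)]))
s=onz(w2,[(294,66),(406,57),(408,90),(297,98)],.012); print("strap",s.mean(0),ang(s[0]-s[1]),ang(s[3]-s[2]),np.linalg.norm(s[0]-s[1]))
for n,p in (("hole",hole),("tip",tip),("pA",pa2.mean(0)),("pB",pb.mean(0)),("blk",bt.mean(0)),("plate",P[4]),("strap",s.mean(0))): print(n,"top px",proj(t,p)[0].round(1))
E
python3 m.py
python3 - <<'E'
import cv2,numpy as np
a=cv2.imread("pics/w1.png");b=cv2.imread("pics/w2.png")
r=lambda im,x0,y0,w,h,s:cv2.resize(im[y0:y0+h,x0:x0+w],None,fx=s,fy=s,interpolation=cv2.INTER_CUBIC)
cv2.imwrite("pics/c3.png",np.vstack([np.hstack([r(a,25,35,130,70,3),r(a,215,15,135,95,3)[:210*1,:]]) , np.hstack([r(b,285,45,130,60,3),r(b,475,50,85,60,3),np.zeros((180,150,3),np.uint8)])]))
E
```

```text
tab [[0.6637571258415541, 0.35373520020256327], [0.6160377608125674, 0.0984814978267354], [0.44666166654034845, 0.1305236776006229], [0.498396964465201, 0.3858340258192209]] edges [np.float64(0.1684), np.float64(0.2597), np.float64(0.1724), np.float64(0.2605)] ang x 79.4 78.5 y -11.0 -10.7
ins ang 79.1 79.1 c [0.5487 0.2045 0.024 ] hole [0.5488 0.2047 0.024 ]
nut [0.5741 0.2853 0.034 ] tip [0.573  0.2924 0.1   ]
blk tri [[ 0.5425 -0.09    0.0428  0.0006]
 [ 0.5237 -0.0932  0.0433  0.    ]]
blk [ 0.5329 -0.0916  0.042 ] [ 0.5331 -0.0919  0.042 ] 9.8 10.5 8.2 6.0
pA [ 0.5302 -0.0163  0.03  ] -11.4 -11.2 0.09875349734500888
pA tri [[ 0.5799 -0.0187  0.0295  0.0009]
 [ 0.5767 -0.0332  0.0298  0.0008]]
pB [ 0.541  -0.2558  0.03  ] -10.0 -9.8 0.09822079047867555
plate [ 0.6723 -0.2269  0.012 ] [ 0.6719 -0.2266  0.012 ] 98.9 99.3
plate tri [[ 0.6718 -0.2266  0.0133  0.    ]
 [ 0.684  -0.175   0.0128  0.0014]
 [ 0.642  -0.1811  0.0156  0.0037]]
strap [ 0.6657 -0.0153  0.012 ] 98.3 98.0 0.11690338591185465
hole top px [182.  205.5]
tip top px [136.5 187.3]
pA top px [273.9 215.1]
pB top px [374.2 213.3]
blk top px [305.9 213.9]
plate top px [360.1 162.2]
strap top px [274.8 162.4]
```

View pics/c3.png

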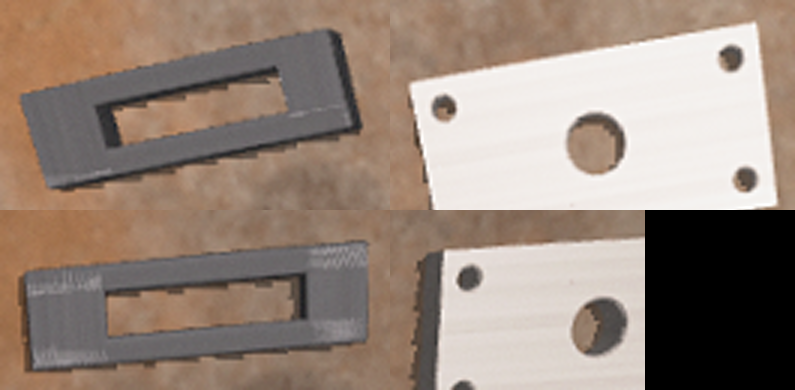

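Heights and poses agree between the two views: block top 43 mm, parallel top 30 mm, plate top 13 mm. The table's x axis lies at 79.1°, the hole is at (0.549, 0.205), and the stud is near (0.572, 0.292). I'll start with parallel A.

Request:
{"op": "step_arm", "data": {
  "targets": "0 0 0 0 0 0 0"
}}

```text
clock: 2.53
eef_pos: [0.5652, 0.0444, 0.2324]
tool_rot: [0.999, 0.031, -0.001, -0.016]
ft_force: [0.4, -0.2, 0.2]
grip_width: 0.0755
grasp_force: 0.0
```

```bash
cat > go.py <<'E'
import sys; from h import *
# go.py x y z yawdeg(of tool y): normalised shift & turn, tool straight down
x,y,z,a=map(float,sys.argv[1:5]); o=st(); a=np.radians(a)
Y=np.array([np.cos(a),np.sin(a),0]); Z=np.array([0,0,-1.]); T=np.c_[np.cross(Y,Z),Y,Z]
rv=R.from_matrix(T@R.from_quat(o["tool_rot"]).as_matrix().T).as_rotvec()
d=np.array([x,y,z])-o["eef_pos"]
print("shift",(d/.5).round(4),"turn",(rv/(np.pi/4)).round(3),"rows",max(np.linalg.norm(d)/.0417,np.degrees(np.linalg.norm(rv))/7.16).round(1),"j",o["joint_pos"].round(2))
E
python3 go.py .5106 -.0124 .1 -101.3
```

```text
t 2.53 p [0.5652 0.0444 0.2324] yaxis [ 0.061 -0.998 -0.031] z [-0.003  0.031 -1.   ] F [ 0.4 -0.2  0.2] w 0.0755 g 0.0
shift [-0.1091 -0.1135 -0.2649] turn [-0.04   0.001 -0.329] rows 3.7 j [0.06 0.37 0.25 1.45 0.03 3.14]
```

The last joint hit its limit (3.14), so I'll turn the tool by about half a turn (tool y near +79°).

Request:
{"op": "step_arm", "data": {
  "targets": "0 0 0 0 -0.04 0 0.9;0 0 0 0 -0.04 0 0.9;0 0 0 0 -0.04 0 0.9;0 0 0 0 -0.04 0 0.9;0 0 0 0 -0.04 0 0.9;0 0 0 0 -0.04 0 0.9;0 0 0 0 -0.04 0 0.9"
}}

```text
clock: 3.12
eef_pos: [0.5652, 0.0448, 0.2324]
tool_rot: [0.927, 0.375, -0.007, 0.001]
ft_force: [-0.4, -0.3, -0.1]
grip_width: 0.0426
grasp_force: 0.0
```

Request:
{"op": "step_arm", "data": {
  "targets": "0 -0.05 -0.05 0 0 0 0.95;0 -0.05 -0.05 0 0 0 0.95;0 -0.05 -0.05 0 0 0 0.95;0 -0.05 -0.05 0 0 0 0.95;0 -0.05 -0.05 0 0 0 0.95;0 -0.05 -0.05 0 0 0 0.95;0 -0.05 -0.05 0 0 0 0.95"
}}

```text
clock: 3.7
eef_pos: [0.54, 0.02, 0.2326]
tool_rot: [0.727, 0.687, -0.006, 0.003]
ft_force: [-1.1, 0.2, 0.1]
grip_width: 0.0426
grasp_force: 0.0
```

Request:
{"op": "step_arm", "data": {
  "targets": "0 -0.05 -0.05 -0.15 0 0 0.95;0 -0.05 -0.05 -0.15 0 0 0.95;0 -0.05 -0.05 -0.15 0 0 0.95;0 -0.05 -0.05 -0.15 0 0 0.95;0 -0.05 -0.05 -0.15 0 0 0.95;0 -0.05 -0.05 -0.15 0 0 0.95;0 -0.05 -0.05 -0.15 0 0 0.95"
}}

```text
clock: 4.28
eef_pos: [0.5149, -0.0047, 0.1574]
tool_rot: [0.427, 0.904, -0.005, 0.005]
ft_force: [0.5, 0.3, -0.4]
grip_width: 0.0429
grasp_force: 0.0
```

```bash
python3 go.py .5106 -.0124 .1 78.7
```

```text
t 4.28 p [ 0.5149 -0.0047  0.1574] yaxis [ 0.772  0.635 -0.004] z [ 0.005 -0.013 -1.   ] F [ 0.5  0.3 -0.4] w 0.0429 g 0.0
shift [-0.0087 -0.0155 -0.1149] turn [0.013 0.012 0.873] rows 5.5 j [-0.    0.29 -0.06  1.21 -0.01  0.88]
```

Request:
{"op": "step_arm", "data": {
  "targets": "0 -0.009 -0.0155 -0.1 0.013 0.012 0.873;0 -0.009 -0.0155 -0.1 0.013 0.012 0.873;0 -0.009 -0.0155 -0.1 0.013 0.012 0.873;0 -0.009 -0.0155 -0.1 0.013 0.012 0.873;0 -0.009 -0.0155 -0.1 0.013 0.012 0.873;0 -0.009 -0.0155 -0.1 0.013 0.012 0.873;0 -0.009 -0.0155 -0.1 0.013 0.012 0.873"
}}

```text
clock: 4.87
eef_pos: [0.5108, -0.0122, 0.1076]
tool_rot: [0.099, 0.995, -0.0, 0.0]
ft_force: [-0.5, 0.5, -0.3]
grip_width: 0.043
grasp_force: 0.0
```

```bash
python3 go.py .5106 -.0124 .009 78.7;python3 snap.py w3
```

```text
t 4.87 p [ 0.5108 -0.0122  0.1076] yaxis [ 0.198  0.98  -0.   ] z [ 0. -0. -1.] F [-0.5  0.5 -0.3] w 0.043 g 0.0
shift [-0.0003 -0.0004 -0.1971] turn [0.    0.001 0.002] rows 2.4 j [-0.02  0.33 -0.15  1.1  -0.    0.18]
t 4.87 p [ 0.5108 -0.0122  0.1076] yaxis [ 0.198  0.98  -0.   ] z [ 0. -0. -1.] F [-0.5  0.5 -0.3] w 0.043 g 0.0
```

View pics/w3.png

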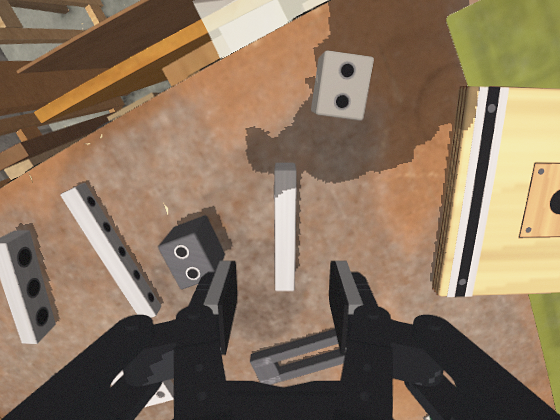

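The bar (285,165–290) sits centred between the fingers and aligned with them, so I'll grasp it.

Request:
{"op": "step_arm", "data": {
  "targets": "0 0 0 -0.12 0 0 0;0 0 0 -0.197 0 0 0;0 0 0 -0.197 0 0 0;0 0 0 -0.197 0 0 0;-1 0 0 -0.197 0 0 0;-1 0 0 -0.197 0 0 0;-1 0 0 -0.197 0 0 0;-1 0 0 -0.197 0 0 0;-1 0 0 -0.197 0 0 0;-1 0 0 -0.197 0 0 0"
}}

```text
clock: 5.75
eef_pos: [0.5114, -0.0117, 0.01]
tool_rot: [0.097, 0.995, 0.0, 0.001]
ft_force: [0.3, 0.0, -0.1]
grip_width: 0.0001
grasp_force: 0.0
```

Request:
{"op": "step_arm", "data": {
  "targets": "-1 0 0 0.1 0 0 0;-1 0 0 0.2 0 0 0;-1 0 0 0.2 0 0 0;-1 0 0 0.2 0 0 0"
}}

```text
clock: 6.08
eef_pos: [0.5147, -0.0118, 0.1147]
tool_rot: [0.097, 0.995, 0.0, 0.006]
ft_force: [1.1, 0.6, 0.1]
grip_width: 0.0004
grasp_force: 0.0
```

```bash
python3 go.py .5371 .2497 .1 79.1
```

```text
t 6.08 p [ 0.5147 -0.0118  0.1147] yaxis [0.192 0.981 0.002] z [ 0.011 -0.    -1.   ] F [1.1 0.6 0.1] w 0.0004 g 0.0
shift [ 0.0447  0.523  -0.0293] turn [0.    0.014 0.004] rows 6.3 j [-0.02  0.32 -0.14  1.1  -0.    0.17]
```

```bash
python3 snap.py w4; python3 - <<'E'
from h import *; import pickle
w=pickle.load(open("pics/w3.pkl","rb")); print(w["pose"].round(3))
print(onz(w,[(275,165),(296,165),(275,290),(294,290)],.03).round(4))
print(proj(w,[[.5108,-.0122,.1076],[.5108,-.0122,.03],[.5302,-.0163,.03]]))
E
```

```text
t 6.08 p [ 0.5147 -0.0118  0.1147] yaxis [0.192 0.981 0.002] z [ 0.011 -0.    -1.   ] F [1.1 0.6 0.1] w 0.0004 g 0.0
[[ 0.198 -0.931 -0.305  0.431]
 [ 0.98   0.188  0.062  0.003]
 [-0.001 -0.312  0.95   0.274]
 [ 0.     0.     0.     1.   ]]
[[ 0.4766 -0.012   0.03  ]
 [ 0.4795  0.0028  0.03  ]
 [ 0.5766 -0.033   0.03  ]
 [ 0.5797 -0.0179  0.03  ]]
[[284.56609093 255.65989333]
 [284.10899111 209.59566057]
 [283.85536723 234.25500745]]
```

View pics/w4.png

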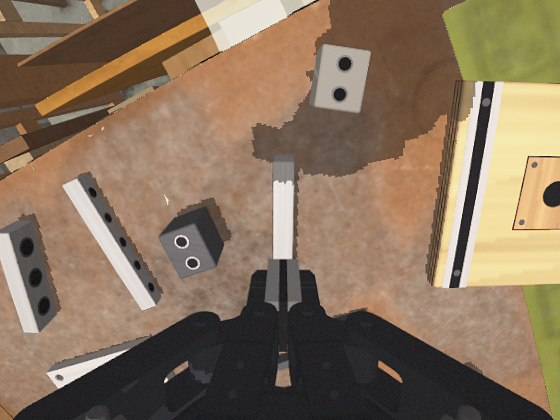

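```bash
python3 - <<'E'
from h import *; import pickle
w=pickle.load(open("pics/w4.pkl","rb")); print(proj(w,[[.4766,-.012,.03],[.4795,.0028,.03],[.5766,-.033,.03]]), proj(w,[[.5147,-.0118,.1147]]))
a=cv2.imread("pics/w4.png")[150:420,180:390]; cv2.imwrite("pics/c4.png",cv2.resize(a,None,fx=2.2,fy=2.2))
E
```

```text
[[273.58054546 156.85270218]
 [294.24923641 156.83422696]
 [273.07271896 279.93246795]] [[284.5782271  255.52386273]]
```

View pics/c4.png

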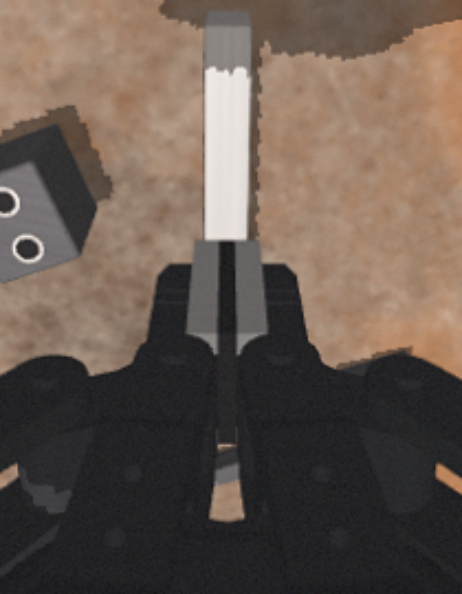

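```bash
python3 - <<'E'
from h import *; import pickle
for n,p,yaw in (("w3",[.5108,-.0122,.1076],78.6),("w4",[.5147,-.0118,.1147],78.9)):
    w=pickle.load(open(f"pics/{n}.pkl","rb")); a=np.radians(yaw); X=np.array([-np.sin(a),np.cos(a),0])
    for d in (0,.01,.02,.03): print(n,d,proj(w,[np.array(p)+X*.011+[0,0,d],np.array(p)-X*.011+[0,0,d]])[:,1].round(1))
E
```

```text
w3 0 [236.6 274. ]
w3 0.01 [244.4 283.5]
w3 0.02 [253.3 294.1]
w3 0.03 [263.1 305.9]
w4 0 [236.5 273.8]
w4 0.01 [244.6 283.5]
w4 0.02 [253.6 294.2]
w4 0.03 [263.8 306.2]
```

The bar did not move. The pads shut above it, and the picture puts the tips roughly 20–25 mm behind the nominal TCP. I'll find the true tip height by feeling down with the gripper half open.

Request:
{"op": "step_arm", "data": {
  "targets": "0 -0.008 -0.001 0 0 0.014 -0.004;0 -0.008 -0.001 0 0 0.014 -0.004;0 -0.008 -0.001 0 0 0.014 -0.004;0 -0.008 -0.001 0 0 0.014 -0.004;0 -0.008 -0.001 -0.1 0 0.014 -0.004;0 -0.008 -0.001 -0.2 0 0.014 -0.004;0 -0.008 -0.001 -0.22 0 0.014 -0.004;0 -0.008 -0.001 -0.22 0 0.014 -0.004;0 -0.008 -0.001 -0.22 0 0.014 -0.004"
}}

```text
clock: 6.88
eef_pos: [0.5044, -0.0122, -0.0027]
tool_rot: [0.098, 0.995, -0.001, -0.008]
ft_force: [-0.3, 0.7, -0.4]
grip_width: 0.0425
grasp_force: 0.0
```

Request:
{"op": "step_arm", "data": {
  "targets": "0 0 0 -0.004 0 0 0;0 0 0 -0.008 0 0 0;0 0 0 -0.012 0 0 0;0 0 0 -0.016 0 0 0;0 0 0 -0.02 0 0 0;0 0 0 -0.02 0 0 0"
}}

```text
clock: 7.38
eef_pos: [0.5067, -0.0122, -0.0107]
tool_rot: [0.098, 0.995, -0.001, -0.005]
ft_force: [-0.1, 0.9, 0.0]
grip_width: 0.0427
grasp_force: 0.0
```

```bash
python3 go.py .5106 -.0124 -.01 78.7;python3 snap.py w5
```

```text
t 7.38 p [ 0.5067 -0.0122 -0.0107] yaxis [ 0.195  0.981 -0.002] z [-0.01 -0.   -1.  ] F [-0.1  0.9  0. ] w 0.0427 g 0.0
shift [ 0.0078 -0.0003  0.0015] turn [ 0.    -0.013 -0.001] rows 0.1 j [-0.02  0.47 -0.29  0.82 -0.    0.17]
t 7.38 p [ 0.5067 -0.0122 -0.0107] yaxis [ 0.195  0.981 -0.002] z [-0.01 -0.   -1.  ] F [-0.1  0.9  0. ] w 0.0427 g 0.0
```

View pics/w5.png

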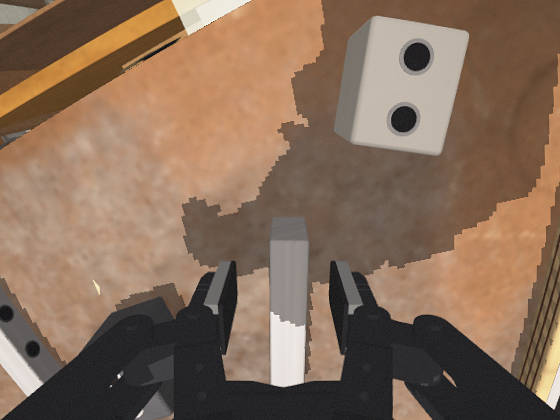

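There is still no contact at −11 mm, so the tips do sit well behind the reported TCP. The bar is between the pads now. I'll correct the small tilt, go slightly lower and grasp.

Request:
{"op": "step_arm", "data": {
  "targets": "0 0.008 0 -0.006 0 -0.013 0;0 0.008 0 -0.006 0 -0.013 0;-1 0.008 0 -0.006 0 -0.013 0;-1 0.008 0 -0.006 0 -0.013 0;-1 0.008 0 -0.006 0 -0.013 0;-1 0.008 0 -0.006 0 -0.013 0;-1 0.008 0 -0.006 0 -0.013 0"
}}

```text
clock: 8.02
eef_pos: [0.5107, -0.0121, -0.0138]
tool_rot: [0.098, 0.995, 0.0, -0.0]
ft_force: [-0.4, 0.7, 0.0]
grip_width: 0.0149
grasp_force: 59.9
```

Request:
{"op": "step_arm", "data": {
  "targets": "-1 0 0 0.1 0 0 0;-1 0 0 0.2 0 0 0;-1 0 0 0.2 0 0 0;-1 0 0 0.2 0 0 0;-1 0 0 0.2 0 0 0"
}}

```text
clock: 8.43
eef_pos: [0.5109, -0.0123, 0.0862]
tool_rot: [0.098, 0.995, -0.0, 0.0]
ft_force: [-0.3, -0.3, -2.8]
grip_width: 0.0147
grasp_force: 59.7
```

```bash
python3 go.py .5371 .2497 .086 79.1
```

```text
t 8.43 p [ 0.5109 -0.0123  0.0862] yaxis [ 0.195  0.981 -0.   ] z [ 0.001 -0.    -1.   ] F [-0.3 -0.3 -2.8] w 0.0147 g 59.7
shift [ 5.25e-02  5.24e-01 -3.00e-04] turn [0.    0.001 0.008] rows 6.3 j [-0.02  0.35 -0.18  1.04 -0.    0.17]
```

Request:
{"op": "step_arm", "data": {
  "targets": "-1 0.053 0.525 0 0 0 0.009;-1 0.053 0.525 0 0 0 0.009;-1 0.053 0.525 0 0 0 0.009;-1 0.053 0.525 0 0 0 0.009;-1 0.053 0.525 0 0 0 0.009;-1 0.053 0.525 0 0 0 0.009;-1 0.053 0.525 0 0 0 0.009;-1 0.053 0.525 0 0 0 0.009;-1 0.053 0.525 0 0 0 0.009;-1 0.053 0.525 0 0 0 0.009"
}}

```text
clock: 9.27
eef_pos: [0.5354, 0.2486, 0.0837]
tool_rot: [0.095, 0.995, -0.002, -0.002]
ft_force: [-0.2, -0.1, -3.7]
grip_width: 0.0148
grasp_force: 60.0
```

Request:
{"op": "step_arm", "data": {
  "targets": "-1 0 0 -0.06 0 0 0;-1 0 0 -0.12 0 0 0;-1 0 0 -0.13 0 0 0;-1 0 0 -0.13 0 0 0"
}}

```text
clock: 9.6
eef_pos: [0.534, 0.2472, 0.018]
tool_rot: [0.096, 0.995, -0.002, -0.004]
ft_force: [0.2, -1.1, -1.8]
grip_width: 0.0147
grasp_force: 59.8
```

```bash
python3 go.py .5371 .2497 .0102 79.1;python3 snap.py w6
```

```text
t 9.6 p [0.534  0.2472 0.018 ] yaxis [ 0.19   0.982 -0.005] z [-0.008 -0.004 -1.   ] F [ 0.2 -1.1 -1.8] w 0.0147 g 59.8
shift [ 0.0061  0.0051 -0.0156] turn [ 0.005 -0.01   0.002] rows 0.2 j [ 0.43  0.56 -0.03  0.99 -0.    0.63]
t 9.6 p [0.534  0.2472 0.018 ] yaxis [ 0.19   0.982 -0.005] z [-0.008 -0.004 -1.   ] F [ 0.2 -1.1 -1.8] w 0.0147 g 59.8
```

View pics/w6.png

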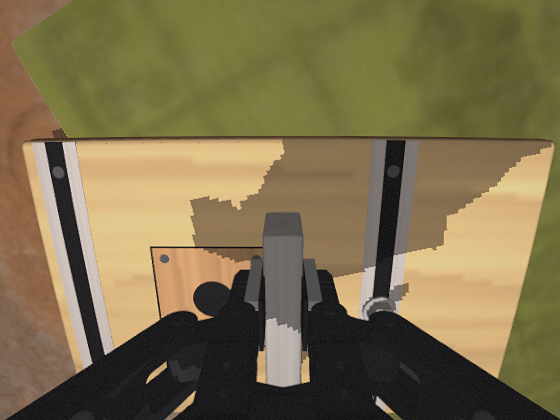

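The bar is parallel to the tracks beside the insert. I'll let it settle before the last few millimetres.

Request:
{"op": "step_arm", "data": {
  "targets": "-1 0 0 0 0 0 0;-1 0 0 0 0 0 0;-1 0 0 0 0 0 0"
}}

```text
clock: 9.9
eef_pos: [0.5386, 0.2507, 0.023]
tool_rot: [0.095, 0.996, 0.001, 0.001]
ft_force: [0.4, 0.3, -2.7]
grip_width: 0.0144
grasp_force: 59.9
```

```bash
python3 go.py .5371 .2497 .0102 79.1
```

```text
t 9.9 p [0.5386 0.2507 0.023 ] yaxis [0.188 0.982 0.002] z [ 0.003  0.001 -1.   ] F [ 0.4  0.3 -2.7] w 0.0144 g 59.9
shift [-0.003  -0.002  -0.0256] turn [-0.002  0.004 -0.001] rows 0.3 j [ 0.44  0.56 -0.02  0.99  0.    0.63]
```

Request:
{"op": "step_arm", "data": {
  "targets": "-1 -0.001 -0.001 -0.012 0 0 0;-1 -0.001 -0.001 -0.018 0 0 0;-1 -0.001 -0.001 -0.018 0 0 0;-1 -0.001 -0.001 -0.018 0 0 0;-1 -0.001 -0.001 -0.018 0 0 0"
}}

```text
clock: 10.32
eef_pos: [0.5364, 0.2498, 0.0119]
tool_rot: [0.094, 0.996, -0.0, -0.0]
ft_force: [-0.7, -0.3, -2.6]
grip_width: 0.0143
grasp_force: 59.9
```

```bash
python3 go.py .5371 .2497 .0102 79.1
```

```text
t 10.32 p [0.5364 0.2498 0.0119] yaxis [ 0.188  0.982 -0.   ] z [-0.001 -0.    -1.   ] F [-0.7 -0.3 -2.6] w 0.0143 g 59.9
shift [ 0.0013 -0.0002 -0.0034] turn [ 0.    -0.001 -0.001] rows 0.0 j [ 0.44  0.57 -0.04  0.97  0.    0.62]
```

Request:
{"op": "step_arm", "data": {
  "targets": "-1 0.001 0 -0.003 0 0 0;-1 0.001 0 -0.004 0 0 0;-1 0.001 0 -0.004 0 0 0;-0.4 0.001 0 -0.004 0 0 0;-0.4 0.001 0 -0.004 0 0 0;-0.4 0.001 0 -0.004 0 0 0"
}}

```text
clock: 10.82
eef_pos: [0.5376, 0.25, 0.0106]
tool_rot: [0.095, 0.996, 0.0, 0.0]
ft_force: [-0.3, -0.2, -0.5]
grip_width: 0.0259
grasp_force: 0.0
```

Request:
{"op": "step_arm", "data": {
  "targets": "-0.4 0 0 0.08 0 0 0;-0.4 0 0 0.16 0 0 0;-0.4 0 0 0.24 0 0 0;-0.2 0 0 0.24 0 0 0;0 0 0 0.24 0 0 0;0 0 0 0.24 0 0 0"
}}

```text
clock: 11.32
eef_pos: [0.5371, 0.2498, 0.1303]
tool_rot: [0.094, 0.996, 0.0, 0.0]
ft_force: [0.2, -0.1, -1.1]
grip_width: 0.043
grasp_force: 0.0
```

```bash
python3 go.py .541 -.2558 .13 80.1; python3 snap.py w7
```

```text
t 11.32 p [0.5371 0.2498 0.1303] yaxis [0.188 0.982 0.   ] z [ 0.  0. -1.] F [ 0.2 -0.1 -1.1] w 0.043 g 0.0
shift [ 7.7000e-03 -1.0112e+00 -6.0000e-04] turn [-0.     0.     0.021] rows 12.1 j [0.44 0.46 0.12 1.23 0.   0.62]
t 11.32 p [0.5371 0.2498 0.1303] yaxis [0.188 0.982 0.   ] z [ 0.  0. -1.] F [ 0.2 -0.1 -1.1] w 0.043 g 0.0
```

View pics/w7.png

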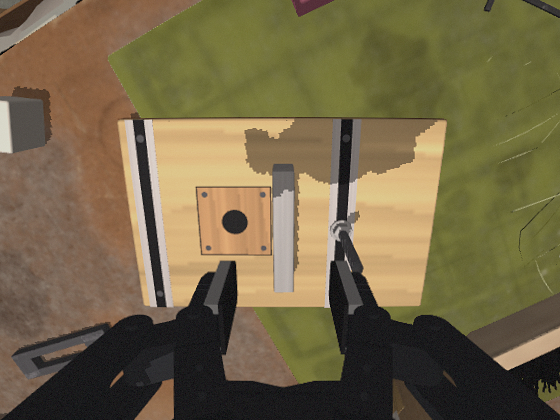

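The bar stands parallel to the track beside the insert. In w7 the hole is at (234,222), the bar top runs from (274,165) to (293,292), the nut is at (340,229) and the stud tip near (358,270).

```bash
python3 - <<'E'
from h import *; import pickle
np.set_printoptions(suppress=True,precision=4)
w=pickle.load(open("pics/w7.pkl","rb")); im=cv2.imread("pics/w7.png")
def dark(u,v,r,th=60):
    g=cv2.cvtColor(im,cv2.COLOR_BGR2GRAY)[v-r:v+r,u-r:u+r]; n,l,s,c=cv2.connectedComponentsWithStats((g<th).astype(np.uint8)); k=l[r,r]; return c[k]+[u-r,v-r],s[k]
hp,_=dark(234,222,20); print(hp,_)
hole=onz(w,[hp],.024)[0]; print("hole",hole)
ins=onz(w,[(197,188),(270,186),(271,254),(202,255)],.024); print("ins c",ins.mean(0))
trk=onz(w,[(140,139),(160,293)],.024); d=trk[0]-trk[1]; print("track ang",np.degrees(np.arctan2(d[1],d[0])))
bar=onz(w,[(274,165),(294,165),(293,292),(275,291)],.054); print("bar",bar.mean(0))
a=np.radians(79.1);X=np.array([np.cos(a),np.sin(a)]);Y=np.array([-X[1],X[0]])
for n,p in (("bar",bar.mean(0)),("tip",onz(w,[(359,272)],.1)[0]),("nut",onz(w,[(340,229)],.034)[0])): q=p[:2]-hole[:2]; print(n,p,"rel",(q@X).round(4),(q@Y).round(4))
# bright bar mask
g=cv2.cvtColor(im,cv2.COLOR_BGR2HSV)[140:310,240:330]; 
g2=cv2.imread("pics/w7.png")[225:232,262:312].mean(0).astype(int); print(g2.tolist())
E
```

```text
[234.4327 221.4215] [  9   8  24  24 446]
hole [0.549 0.205 0.024]
ins c [0.5494 0.2053 0.024 ]
track ang 169.25019837577767
bar [0.5545 0.2464 0.054 ]
bar [0.5545 0.2464 0.054 ] rel 0.0417 0.0024
tip [0.5722 0.2919 0.1   ] rel 0.0897 -0.0064
nut [0.5684 0.2905 0.034 ] rel 0.0876 -0.0029
[[97, 140, 185], [100, 142, 190], [103, 147, 196], [108, 153, 203], [110, 158, 211], [111, 159, 212], [112, 161, 213], [116, 166, 221], [74, 100, 131], [77, 101, 119], [93, 123, 144], [148, 156, 166], [180, 184, 193], [181, 186, 195], [177, 182, 191], [177, 181, 190], [176, 180, 190], [173, 178, 187], [173, 178, 187], [175, 180, 188], [177, 182, 191], [175, 181, 189], [172, 178, 186], [173, 179, 187], [174, 180, 189], [177, 183, 192], [176, 181, 190], [174, 179, 188], [172, 176, 184], [170, 175, 184], [166, 171, 179], [121, 122, 127], [72, 88, 102], [75, 106, 129], [79, 111, 135], [88, 123, 150], [91, 130, 156], [127, 182, 217], [134, 191, 224], [132, 189, 222], [132, 189, 222], [132, 189, 222], [133, 190, 222], [132, 189, 222], [133, 190, 222], [132, 189, 222], [133, 189, 222], [131, 188, 221], [132, 189, 222], [132, 189, 222]]
```

Request:
{"op": "step_arm", "data": {
  "targets": "0 0.004 -0.506 0 0 0 0.01;0 0.004 -0.506 0 0 0 0.01;0 0.004 -0.506 0 0 0 0.01;0 0.004 -0.506 0 0 0 0.01;0 0.004 -0.506 0 0 0 0.01;0 0.004 -0.506 0 0 0 0.01;0 0.004 -0.506 0 0 0 0.01;0 0.004 -0.506 0 0 0 0.01;0 0.004 -0.506 0 0 0 0.01"
}}

```text
clock: 12.12
eef_pos: [0.5381, -0.0033, 0.1285]
tool_rot: [0.091, 0.996, 0.0, -0.002]
ft_force: [-0.6, 0.2, 0.3]
grip_width: 0.0428
grasp_force: 0.0
```

Request:
{"op": "step_arm", "data": {
  "targets": "0 0.004 -0.506 -0.05 0 0 0.011;0 0.004 -0.506 -0.05 0 0 0.011;0 0.004 -0.506 -0.05 0 0 0.011;0 0.004 -0.506 -0.05 0 0 0.011;0 0.004 -0.506 -0.05 0 0 0.011;0 0.004 -0.506 -0.05 0 0 0.011;0 0.004 -0.506 -0.05 0 0 0.011;0 0.004 -0.506 -0.05 0 0 0.011;0 0.004 -0.506 -0.05 0 0 0.011;0 0.004 -0.506 -0.05 0 0 0.011"
}}

```text
clock: 12.95
eef_pos: [0.5414, -0.2536, 0.1047]
tool_rot: [0.085, 0.996, 0.0, -0.001]
ft_force: [-0.2, -0.1, 0.2]
grip_width: 0.0426
grasp_force: 0.0
```

Request:
{"op": "step_arm", "data": {
  "targets": "0 0 0 0 0 0 0;0 0 0 0 0 0 0;0 0 0 0 0 0 0"
}}

```text
clock: 13.2
eef_pos: [0.5415, -0.2548, 0.1054]
tool_rot: [0.085, 0.996, -0.0, -0.0]
ft_force: [-0.2, -0.5, 0.8]
grip_width: 0.0426
grasp_force: 0.0
```

```bash
python3 go.py .541 -.2558 -.014 80.1
```

```text
t 13.2 p [ 0.5415 -0.2548  0.1054] yaxis [ 0.17   0.985 -0.   ] z [-0. -0. -1.] F [-0.2 -0.5  0.8] w 0.0426 g 0.0
shift [-0.001  -0.0019 -0.2388] turn [ 0.    -0.    -0.003] rows 2.9 j [-0.44  0.49  0.1   1.18 -0.   -0.27]
```

Settled and aligned, so I'll descend, grasp and lift.

Request:
{"op": "step_arm", "data": {
  "targets": "0 -0.001 -0.002 -0.08 0 0 0;0 -0.001 -0.002 -0.16 0 0 0;0 -0.001 -0.002 -0.22 0 0 0;0 -0.001 -0.002 -0.238 0 0 0;0 -0.001 -0.002 -0.238 0 0 0;0 -0.001 -0.002 -0.238 0 0 0"
}}

```text
clock: 13.7
eef_pos: [0.5412, -0.2572, -0.0132]
tool_rot: [0.086, 0.996, -0.0, 0.0]
ft_force: [0.0, -0.4, -0.4]
grip_width: 0.0425
grasp_force: 0.0
```

Request:
{"op": "step_arm", "data": {
  "targets": "-1 0 0 0 0 0 0;-1 0 0 0 0 0 0;-1 0 0 0 0 0 0;-1 0 0 0 0 0 0;-1 0 0 0 0 0 0;-1 0 0 0 0 0 0"
}}

```text
clock: 14.2
eef_pos: [0.5429, -0.2577, -0.011]
tool_rot: [0.086, 0.996, -0.001, 0.002]
ft_force: [0.4, 2.0, 5.7]
grip_width: 0.0144
grasp_force: 62.1
```

Request:
{"op": "step_arm", "data": {
  "targets": "-1 0 0 0.08 0 0 0;-1 0 0 0.16 0 0 0;-1 0 0 0.22 0 0 0;-1 0 0 0.22 0 0 0;-1 0 0 0.22 0 0 0"
}}

```text
clock: 14.62
eef_pos: [0.5425, -0.2583, 0.0992]
tool_rot: [0.086, 0.996, -0.001, 0.003]
ft_force: [-0.1, -0.8, -3.6]
grip_width: 0.0146
grasp_force: 60.9
```

```bash
python3 go.py .5411 .1638 .096 79.1
```

```text
t 14.62 p [ 0.5425 -0.2583  0.0992] yaxis [ 0.172  0.985 -0.002] z [ 0.005 -0.003 -1.   ] F [-0.1 -0.8 -3.6] w 0.0146 g 60.9
shift [-0.0027  0.8442 -0.0064] turn [ 0.004  0.007 -0.022] rows 10.1 j [-0.44  0.5   0.09  1.16 -0.   -0.27]
```

Request:
{"op": "step_arm", "data": {
  "targets": "-1 0.002 0.42 0 0 0 -0.011;-1 0.002 0.42 0 0 0 -0.011;-1 0.002 0.42 0 0 0 -0.011;-1 0.002 0.42 0 0 0 -0.011;-1 0.002 0.42 0 0 0 -0.011;-1 0.002 0.42 0 0 0 -0.011;-1 0.002 0.42 0 0 0 -0.011;-1 0.002 0.42 0 0 0 -0.011"
}}

```text
clock: 15.28
eef_pos: [0.5404, -0.0471, 0.0946]
tool_rot: [0.09, 0.996, -0.0, -0.002]
ft_force: [-0.3, 0.2, -2.2]
grip_width: 0.0146
grasp_force: 60.9
```

Request:
{"op": "step_arm", "data": {
  "targets": "-1 0.002 0.42 0 0 0 -0.011;-1 0.002 0.42 0 0 0 -0.011;-1 0.002 0.42 0 0 0 -0.011;-1 0.002 0.42 0 0 0 -0.011;-1 0.002 0.42 0 0 0 -0.011;-1 0.002 0.42 0 0 0 -0.011;-1 0.002 0.42 0 0 0 -0.011;-1 0.002 0.42 0 0 0 -0.011;-1 0.002 0.42 0 0 0 -0.011;-1 0.002 0.42 0 0 0 -0.011"
}}

```text
clock: 16.12
eef_pos: [0.5427, 0.1605, 0.0957]
tool_rot: [0.097, 0.995, -0.0, -0.001]
ft_force: [-1.0, 0.2, -2.9]
grip_width: 0.0148
grasp_force: 60.9
```

Request:
{"op": "step_arm", "data": {
  "targets": "-1 0 0 0 0 0 0;-1 0 0 0 0 0 0;-1 0 0 0 0 0 0;-1 0 0 0 0 0 0"
}}

```text
clock: 16.45
eef_pos: [0.5427, 0.1623, 0.0961]
tool_rot: [0.095, 0.995, -0.0, -0.0]
ft_force: [0.2, -0.6, -3.3]
grip_width: 0.0144
grasp_force: 60.9
```

```bash
python3 go.py .544 .1632 .015 79.1
```

```text
t 16.45 p [0.5427 0.1623 0.0961] yaxis [ 0.19   0.982 -0.   ] z [-0.  0. -1.] F [ 0.2 -0.6 -3.3] w 0.0144 g 60.9
shift [ 0.0026  0.0018 -0.1623] turn [-0.    -0.     0.001] rows 1.9 j [ 0.29  0.44 -0.01  1.12  0.    0.48]
```

Request:
{"op": "step_arm", "data": {
  "targets": "-1 0.0025 0.002 -0.06 0 0 0;-1 0.0025 0.002 -0.12 0 0 0;-1 0.0025 0.002 -0.15 0 0 0;-1 0.0025 0.002 -0.162 0 0 0;-1 0.0025 0.002 -0.162 0 0 0;-1 0.0025 0.002 -0.162 0 0 0;-1 0.0025 0.002 -0.162 0 0 0"
}}

```text
clock: 17.03
eef_pos: [0.5448, 0.1641, 0.0159]
tool_rot: [0.095, 0.995, 0.0, 0.001]
ft_force: [-0.2, 0.2, -3.2]
grip_width: 0.0147
grasp_force: 61.0
```

```bash
python3 go.py .544 .1632 .0125 79.1
```

```text
t 17.03 p [0.5448 0.1641 0.0159] yaxis [0.189 0.982 0.001] z [ 0.002  0.001 -1.   ] F [-0.2  0.2 -3.2] w 0.0147 g 61.0
shift [-0.0016 -0.0018 -0.0068] turn [-0.001  0.002 -0.   ] rows 0.1 j [ 0.29  0.52 -0.1   0.94  0.    0.48]
```

Request:
{"op": "step_arm", "data": {
  "targets": "-1 -0.001 -0.001 -0.004 0 0 0;-1 -0.001 -0.001 -0.007 0 0 0;-1 -0.001 -0.001 -0.007 0 0 0;-0.4 -0.001 -0.001 -0.007 0 0 0;-0.4 -0.001 -0.001 -0.007 0 0 0;-0.4 -0.001 -0.001 -0.007 0 0 0"
}}

```text
clock: 17.53
eef_pos: [0.5437, 0.1634, 0.0118]
tool_rot: [0.095, 0.995, 0.0, 0.0]
ft_force: [0.4, -0.4, 0.2]
grip_width: 0.0255
grasp_force: 0.0
```

Request:
{"op": "step_arm", "data": {
  "targets": "-0.4 0 0 0.08 0 0 0;-0.4 0 0 0.16 0 0 0;-0.4 0 0 0.24 0 0 0;-0.2 0 0 0.24 0 0 0;0 0 0 0.24 0 0 0;0 0 0 0.24 0 0 0"
}}

```text
clock: 18.03
eef_pos: [0.5433, 0.1633, 0.1315]
tool_rot: [0.095, 0.995, 0.0, -0.0]
ft_force: [0.4, -0.8, -0.3]
grip_width: 0.0427
grasp_force: 0.0
```

```bash
python3 snap.py w8; python3 - <<'E'
from h import *; import pickle
np.set_printoptions(suppress=True,precision=4)
w=pickle.load(open("pics/w8.pkl","rb")); im=cv2.imread("pics/w8.png")
h=np.array([.549,.205]); a=np.radians(79.1);X=np.array([np.cos(a),np.sin(a)]);Y=np.array([-X[1],X[0]])
# rectify at z=.054 (bar tops) in table frame: 2px/mm, rel x -70..70, y -70..70
def rect(z,s=3,r=75):
    g=np.arange(-r,r,1/s)/1000; gx,gy=np.meshgrid(g,-g); P=h+gx[...,None]*X+gy[...,None]*Y
    q=proj(w,np.c_[P.reshape(-1,2),np.full(gx.size,z)]).astype(np.float32).reshape(*gx.shape,2)
    return cv2.remap(im,q[...,0],q[...,1],cv2.INTER_LINEAR)
A=rect(.054); cv2.imwrite("pics/r8.png",np.hstack([A,cv2.resize(im,(0,0),fx=.62,fy=.62)[:0] if 0 else A[:, :1]]))
hsv=cv2.cvtColor(A,cv2.COLOR_BGR2HSV); m=((hsv[...,1]<45)&(hsv[...,2]>95)).astype(np.uint8); m=cv2.morphologyEx(m,cv2.MORPH_OPEN,np.ones((9,9)))
n,l,s,c=cv2.connectedComponentsWithStats(m)
for k in range(1,n):
    if s[k,4]>3000:
        r=cv2.minAreaRect(np.argwhere(l==k)[:,::-1].astype(np.float32)); print("c mm",(r[0][0]/3-75).round(1),(75-r[0][1]/3).round(1),"size",np.array(r[1])/3,r[2])
E
```

```text
t 18.03 p [0.5433 0.1633 0.1315] yaxis [0.189 0.982 0.   ] z [-0.  0. -1.] F [ 0.4 -0.8 -0.3] w 0.0427 g 0.0Traceback (most recent call last):
  File "<stdin>", line 15, in <module>
AttributeError: 'float' object has no attribute 'round'
```

```bash
cat > rect.py <<'E'
import sys,pickle; from h import *
h=np.array([.549,.205]); a=np.radians(79.1);X=np.array([np.cos(a),np.sin(a)]);Y=np.array([-X[1],X[0]])
def rect(n,z,s=3,r=75,c=h):
    w=pickle.load(open(f"pics/{n}.pkl","rb")); im=cv2.imread(f"pics/{n}.png")
    g=np.arange(-r,r,1/s)/1000; gx,gy=np.meshgrid(g,-g); P=c+gx[...,None]*X+gy[...,None]*Y
    q=proj(w,np.c_[P.reshape(-1,2),np.full(gx.size,z)]).astype(np.float32).reshape(*gx.shape,2)
    return cv2.remap(im,q[...,0],q[...,1],cv2.INTER_LINEAR)
def blobs(m,s=3,r=75,amin=3000):
    n,l,st_,c=cv2.connectedComponentsWithStats(m.astype(np.uint8))
    for k in range(1,n):
        if st_[k,4]>amin:
            b=cv2.minAreaRect(np.argwhere(l==k)[:,::-1].astype(np.float32)); print("c mm",round(b[0][0]/s-r,1),round(r-b[0][1]/s,1),"size",round(b[1][0]/s,1),round(b[1][1]/s,1),"ang",round(b[2],1),"area",st_[k,4]/s/s,"cent",(c[k]/s-r).round(1))
E
python3 - <<'E'
from rect import *
A=rect("w8",.054); hsv=cv2.cvtColor(A,cv2.COLOR_BGR2HSV); m=((hsv[...,1]<45)&(hsv[...,2]>95)).astype(np.uint8); blobs(cv2.morphologyEx(m,cv2.MORPH_OPEN,np.ones((9,9))))
B=rect("w8",.024); blobs(cv2.cvtColor(B,cv2.COLOR_BGR2GRAY)<60,amin=1500)
E
python3 go.py .672 -.2266 .1315 9.1
```

```text
c mm -73.8 4.2 size 2.3 141.7 ang 0.0 area 378.4444444444444 cent [-73.8  -4.2]
c mm -62.3 4.2 size 141.7 6.0 ang 90.0 area 826.1111111111112 cent [-62.3  -3.9]
c mm 69.3 4.2 size 6.7 141.7 ang 0.0 area 838.0 cent [68.8 -3.7]
c mm 40.2 0.3 size 98.7 15.9 ang 89.7 area 1544.3333333333333 cent [40.4  0.1]
c mm -42.5 -1.3 size 98.7 15.7 ang 90.0 area 1514.5555555555557 cent [-42.6   1.3]
c mm -71.5 0.2 size 149.7 7.0 ang 90.0 area 971.0 cent [-71.7  -0.9]
c mm 0.2 0.0 size 20.7 20.3 ang 90.0 area 335.0 cent [0.1 0.1]
t 18.08 p [0.5424 0.163  0.1303] yaxis [ 0.189  0.982 -0.001] z [-0.002 -0.001 -1.   ] F [-0.6 -0.2 -0.9] w 0.0425 g 0.0
shift [ 0.2591 -0.7792  0.0023] turn [-1.000e-03 -3.000e-03 -1.556e+00] rows 9.8 j [0.29 0.42 0.05 1.21 0.   0.48]
```

The parallels measure (40.2, 0.3) and (−42.5, −1.3) mm from the hole, which is good. Now the plate.

Request:
{"op": "step_arm", "data": {
  "targets": "0.7 0.13 -0.39 0.02 0 0 -0.778;0.7 0.13 -0.39 0.02 0 0 -0.778;0.7 0.13 -0.39 0.02 0 0 -0.778;0.7 0.13 -0.39 0.02 0 0 -0.778;0.7 0.13 -0.39 0.02 0 0 -0.778;0.7 0.13 -0.39 0.02 0 0 -0.778;0.7 0.13 -0.39 0.02 0 0 -0.778;0.7 0.13 -0.39 0.02 0 0 -0.778"
}}

```text
clock: 18.75
eef_pos: [0.607, -0.0318, 0.1394]
tool_rot: [0.39, 0.921, -0.0, -0.002]
ft_force: [-0.2, 1.1, -0.6]
grip_width: 0.0722
grasp_force: 0.0
```

Request:
{"op": "step_arm", "data": {
  "targets": "0.7 0.13 -0.39 -0.1 0 0 -0.778;0.7 0.13 -0.39 -0.1 0 0 -0.778;0.7 0.13 -0.39 -0.1 0 0 -0.778;0.7 0.13 -0.39 -0.1 0 0 -0.778;0.7 0.13 -0.39 -0.1 0 0 -0.778;0.7 0.13 -0.39 -0.1 0 0 -0.778;0.7 0.13 -0.39 -0.1 0 0 -0.778;0.7 0.13 -0.39 -0.1 0 0 -0.778;0.7 0.13 -0.39 -0.1 0 0 -0.778;0.7 0.13 -0.39 -0.1 0 0 -0.778"
}}

```text
clock: 19.58
eef_pos: [0.6737, -0.2243, 0.0925]
tool_rot: [0.648, 0.762, 0.0, 0.0]
ft_force: [0.4, 1.0, 0.4]
grip_width: 0.0727
grasp_force: 0.0
```

Request:
{"op": "step_arm", "data": {
  "targets": "0.7 0 0 0 0 0 0;0.7 0 0 0 0 0 0;0.7 0 0 0 0 0 0"
}}

```text
clock: 19.83
eef_pos: [0.6736, -0.2259, 0.0924]
tool_rot: [0.648, 0.761, 0.0, 0.0]
ft_force: [0.5, 0.3, -0.0]
grip_width: 0.0726
grasp_force: 0.0
```

```bash
python3 go.py .672 -.2266 -.022 9.1
```

```text
t 19.83 p [ 0.6736 -0.2259  0.0924] yaxis [0.987 0.159 0.001] z [ 0.001  0.    -1.   ] F [ 0.5  0.3 -0. ] w 0.0726 g 0.0
shift [-0.0032 -0.0015 -0.2287] turn [-0.     0.001 -0.002] rows 2.7 j [-0.32  0.73  0.48  1.32  0.    1.09]
```

Request:
{"op": "step_arm", "data": {
  "targets": "0.7 -0.003 -0.0015 -0.08 0 0 0;0.7 -0.003 -0.0015 -0.16 0 0 0;0.7 -0.003 -0.0015 -0.21 0 0 0;0.7 -0.003 -0.0015 -0.22 0 0 0;0.7 -0.003 -0.0015 -0.228 0 0 0;0.7 -0.003 -0.0015 -0.228 0 0 0;0.7 -0.003 -0.0015 -0.228 0 0 0"
}}

```text
clock: 20.42
eef_pos: [0.6737, -0.2281, -0.0199]
tool_rot: [0.649, 0.761, 0.001, 0.002]
ft_force: [0.6, -0.2, 0.8]
grip_width: 0.0726
grasp_force: 0.0
```

Request:
{"op": "step_arm", "data": {
  "targets": "0.7 0 0 -0.004 0 0 0;0.7 0 0 -0.008 0 0 0;0.7 0 0 -0.01 0 0 0;0.7 0 0 -0.01 0 0 0"
}}

```text
clock: 20.75
eef_pos: [0.672, -0.2275, -0.027]
tool_rot: [0.649, 0.761, 0.0, 0.0]
ft_force: [-0.1, -0.4, -0.3]
grip_width: 0.0725
grasp_force: 0.0
```

```bash
python3 snap.py w9
```

```text
t 20.75 p [ 0.672  -0.2275 -0.027 ] yaxis [0.987 0.158 0.   ] z [ 0.  0. -1.] F [-0.1 -0.4 -0.3] w 0.0725 g 0.0
```

Request:
{"op": "step_arm", "data": {
  "targets": "-1 0 0 0 0 0 0;-1 0 0 0 0 0 0;-1 0 0 0 0 0 0;-1 0 0 0 0 0 0"
}}

```text
clock: 21.13
eef_pos: [0.6726, -0.2277, -0.0265]
tool_rot: [0.649, 0.761, 0.0, 0.001]
ft_force: [0.3, 1.0, 4.9]
grip_width: 0.0582
grasp_force: 67.1
```

```bash
python3 go.py .549 .205 .1 -10.9
```

```text
t 21.13 p [ 0.6726 -0.2277 -0.0265] yaxis [0.987 0.158 0.001] z [ 0.001 -0.    -1.   ] F [0.3 1.  4.9] w 0.0582 g 67.1
shift [-0.2471  0.8654  0.253 ] turn [ 0.001  0.002 -0.444] rows 11.2 j [-0.33  0.82  0.33  1.08  0.    1.09]
```

Request:
{"op": "step_arm", "data": {
  "targets": "-1 0 0 0.06 0 0 0;-1 0 0 0.12 0 0 0;-1 0 0 0.18 0 0 0;-1 0 0 0.21 0 0 0;-1 0 0 0.21 0 0 0"
}}

```text
clock: 21.55
eef_pos: [0.6744, -0.2284, 0.0821]
tool_rot: [0.649, 0.761, 0.001, 0.003]
ft_force: [1.0, -0.4, -2.2]
grip_width: 0.0582
grasp_force: 66.5
```

Request:
{"op": "step_arm", "data": {
  "targets": "-1 -0.124 0.432 0.02 0 0 -0.222;-1 -0.124 0.432 0.02 0 0 -0.222;-1 -0.124 0.432 0.02 0 0 -0.222;-1 -0.124 0.432 0.02 0 0 -0.222;-1 -0.124 0.432 0.02 0 0 -0.222;-1 -0.124 0.432 0.02 0 0 -0.222;-1 -0.124 0.432 0.02 0 0 -0.222;-1 -0.124 0.432 0.02 0 0 -0.222"
}}

```text
clock: 22.22
eef_pos: [0.6082, -0.0102, 0.0855]
tool_rot: [0.712, 0.702, -0.001, -0.001]
ft_force: [0.2, -1.7, -2.0]
grip_width: 0.0581
grasp_force: 66.5
```

Request:
{"op": "step_arm", "data": {
  "targets": "-1 -0.124 0.432 0 0 0 -0.222;-1 -0.124 0.432 0 0 0 -0.222;-1 -0.124 0.432 0 0 0 -0.222;-1 -0.124 0.432 0 0 0 -0.222;-1 -0.124 0.432 0 0 0 -0.222;-1 -0.124 0.432 0 0 0 -0.222;-1 -0.124 0.432 0 0 0 -0.222;-1 -0.124 0.432 0 0 0 -0.222;-1 -0.124 0.432 0 0 0 -0.222;-1 -0.124 0.432 0 0 0 -0.222"
}}

```text
clock: 23.05
eef_pos: [0.5483, 0.2025, 0.0868]
tool_rot: [0.772, 0.636, -0.001, -0.0]
ft_force: [1.1, -0.7, -1.9]
grip_width: 0.0579
grasp_force: 66.5
```

Request:
{"op": "step_arm", "data": {
  "targets": "-1 0 0 0 0 0 0;-1 0 0 0 0 0 0;-1 0 0 0 0 0 0"
}}

```text
clock: 23.3
eef_pos: [0.5482, 0.2035, 0.0875]
tool_rot: [0.772, 0.636, 0.0, -0.0]
ft_force: [-0.3, -0.2, -2.4]
grip_width: 0.0581
grasp_force: 66.5
```

```bash
python3 go.py .5488 .2038 .0315 -10.9; python3 snap.py w10; python3 - <<'E'
from rect import *
o=bot.get_obs(); z=o["eef_pos"][2]+.0265+.012; c=o["eef_pos"][:2]
A=rect("w10",z,3,75,c); hsv=cv2.cvtColor(A,cv2.COLOR_BGR2HSV)
m=((hsv[...,1]<45)&(hsv[...,2]>110)).astype(np.uint8); print("plate rel TCP, z",z); blobs(m,amin=2000)
print("dark/holes"); g=(1-m); n,l,s,c=cv2.connectedComponentsWithStats(g)
for k in range(1,n):
    if 100<s[k,4]<5000: print(s[k].tolist(),(c[k]/3-75).round(1))
E
```

```text
t 23.3 p [0.5482 0.2035 0.0875] yaxis [ 0.982 -0.191 -0.   ] z [ 0.  0. -1.] F [-0.3 -0.2 -2.4] w 0.0581 g 66.5
shift [ 0.0012  0.0006 -0.112 ] turn [-0.     0.     0.002] rows 1.3 j [0.36 0.48 0.03 1.12 0.   2.12]
t 23.3 p [0.5482 0.2035 0.0875] yaxis [ 0.982 -0.191 -0.   ] z [ 0.  0. -1.] F [-0.3 -0.2 -2.4] w 0.0581 g 66.5
plate rel TCP, z 0.1260490766183337
c mm 2.8 -0.5 size 116.3 63.0 ang 0.0 area 6140.555555555556 cent [ 5.  -0.6]
dark/holes
[364, 149, 27, 28, 512] [ 50.5 -20.9]
[197, 191, 62, 64, 2486] [ 0.4 -0.9]
[365, 271, 21, 23, 345] [49.8 19.3]
```

Request:
{"op": "step_arm", "data": {
  "targets": "-1 0.002 0.001 -0.04 0 0 0;-1 0.002 0.001 -0.08 0 0 0;-1 0.002 0.001 -0.1 0 0 0;-1 0.002 0.001 -0.112 0 0 0;-1 0.002 0.001 -0.112 0 0 0;-1 0.002 0.001 -0.112 0 0 0;-1 0.002 0.001 -0.112 0 0 0"
}}

```text
clock: 23.93
eef_pos: [0.5498, 0.2054, 0.0326]
tool_rot: [0.771, 0.637, 0.001, 0.0]
ft_force: [-0.3, 0.0, -2.1]
grip_width: 0.0582
grasp_force: 66.4
```

Request:
{"op": "step_arm", "data": {
  "targets": "-1 0 0 -0.003 0 0 0;-1 0 0 -0.006 0 0 0;-1 0 0 -0.006 0 0 0;-1 0 0 -0.006 0 0 0"
}}

```text
clock: 24.27
eef_pos: [0.5489, 0.205, 0.0288]
tool_rot: [0.771, 0.637, 0.0, -0.0]
ft_force: [0.2, -0.8, -2.5]
grip_width: 0.0583
grasp_force: 66.4
```

```bash
python3 go.py .5493 .2041 .0275 -10.9
```

```text
t 24.27 p [0.5489 0.205  0.0288] yaxis [ 0.982 -0.189  0.   ] z [ 0.  0. -1.] F [ 0.2 -0.8 -2.5] w 0.0583 g 66.4
shift [ 0.0008 -0.0019 -0.0025] turn [-0.001  0.    -0.   ] rows 0.0 j [ 0.36  0.54 -0.04  0.99  0.    2.12]
```

Request:
{"op": "step_arm", "data": {
  "targets": "-1 0.001 -0.002 -0.002 0 0 0;-1 0.001 -0.002 -0.004 0 0 0;-1 0.001 -0.002 -0.004 0 0 0;-1 0.001 -0.002 -0.004 0 0 0;0.7 0.001 -0.002 -0.004 0 0 0;0.7 0.001 -0.002 -0.004 0 0 0;0.7 0.001 -0.002 -0.004 0 0 0"
}}

```text
clock: 24.85
eef_pos: [0.5495, 0.2041, 0.0264]
tool_rot: [0.771, 0.637, 0.0, -0.0]
ft_force: [0.9, -0.2, -0.4]
grip_width: 0.0731
grasp_force: 0.0
```

Request:
{"op": "step_arm", "data": {
  "targets": "0.7 0 0 0.06 0 0 0;0.7 0 0 0.12 0 0 0;0.7 0 0 0.18 0 0 0;0.7 0 0 0.22 0 0 0;0.7 0 0 0.22 0 0 0;0.7 0 0 0.22 0 0 0"
}}

```text
clock: 25.35
eef_pos: [0.5505, 0.2045, 0.138]
tool_rot: [0.771, 0.637, 0.002, 0.0]
ft_force: [0.2, -1.0, -0.4]
grip_width: 0.0727
grasp_force: 0.0
```

```bash
python3 go.py .5329 -.0917 .13 9.5; python3 snap.py w11; python3 - <<'E'
from rect import *
A=rect("w11",.066); hsv=cv2.cvtColor(A,cv2.COLOR_BGR2HSV)
m=((hsv[...,1]<45)&(hsv[...,2]>110)).astype(np.uint8); blobs(m,amin=2000)
n,l,s,c=cv2.connectedComponentsWithStats(1-m)
for k in range(1,n):
    if 100<s[k,4]<5000: print(s[k].tolist(),(c[k]/3-75).round(1))
E
```

```text
t 25.35 p [0.5505 0.2045 0.138 ] yaxis [ 0.982 -0.189  0.003] z [ 0.003  0.002 -1.   ] F [ 0.2 -1.  -0.4] w 0.0727 g 0.0
shift [-0.0352 -0.5924 -0.016 ] turn [-0.003  0.004  0.453] rows 7.1 j [0.36 0.45 0.12 1.24 0.   2.12]
t 25.35 p [0.5505 0.2045 0.138 ] yaxis [ 0.982 -0.189  0.003] z [ 0.003  0.002 -1.   ] F [ 0.2 -1.  -0.4] w 0.0727 g 0.0
c mm -0.2 -0.2 size 143.7 119.7 ang 90.0 area 8296.555555555557 cent [-5.1  0.7]
[341, 101, 9, 31, 141] [ 40.3 -36.1]
[362, 150, 27, 29, 589] [ 50.  -20.3]
[64, 154, 23, 22, 380] [-50.  -20.2]
[196, 196, 61, 59, 2791] [ 0.3 -0.2]
[63, 273, 24, 22, 395] [-50.   19.6]
[363, 274, 23, 22, 332] [49.8 20.2]
```

The plate hole is within 0.4 mm of the target. Next is the tall block.

Request:
{"op": "step_arm", "data": {
  "targets": "0.35 -0.035 -0.592 0 0 0 0.453;0.35 -0.035 -0.592 0 0 0 0.453;0.35 -0.035 -0.592 0 0 0 0.453;0.35 -0.035 -0.592 0 0 0 0.453;0.35 -0.035 -0.592 0 0 0 0.453;0.35 -0.035 -0.592 0 0 0 0.453;0.35 -0.035 -0.592 0 0 0 0.453;0.35 -0.035 -0.592 0 0 0 0.453;0.35 -0.035 -0.592 -0.04 0 0 0.453;0.35 -0.035 -0.592 -0.06 0 0 0.453"
}}

```text
clock: 26.23
eef_pos: [0.5301, -0.0929, 0.1037]
tool_rot: [0.647, 0.762, -0.001, -0.002]
ft_force: [-1.6, -0.0, 0.1]
grip_width: 0.0573
grasp_force: 0.0
```

Request:
{"op": "step_arm", "data": {
  "targets": "0.35 0 0 0 0 0 0;0.35 0 0 0 0 0 0;0.35 0 0 0 0 0 0"
}}

```text
clock: 26.48
eef_pos: [0.5318, -0.091, 0.1063]
tool_rot: [0.646, 0.764, -0.0, -0.001]
ft_force: [0.4, -0.0, -0.0]
grip_width: 0.0577
grasp_force: 0.0
```

```bash
python3 go.py .5329 -.0917 -.013 9.5
```

```text
t 26.48 p [ 0.5318 -0.091   0.1063] yaxis [ 0.986  0.167 -0.001] z [-0.001  0.001 -1.   ] F [ 0.4 -0.  -0. ] w 0.0577 g 0.0
shift [ 0.0022 -0.0015 -0.2386] turn [-0.001 -0.001 -0.002] rows 2.9 j [-0.17  0.38 -0.07  1.12  0.    1.23]
```

Request:
{"op": "step_arm", "data": {
  "targets": "0.35 0.002 -0.0015 -0.08 0 0 0;0.35 0.002 -0.0015 -0.16 0 0 0;0.35 0.002 -0.0015 -0.22 0 0 0;0.35 0.002 -0.0015 -0.237 0 0 0;0.35 0.002 -0.0015 -0.237 0 0 0;0.35 0.002 -0.0015 -0.237 0 0 0"
}}

```text
clock: 26.98
eef_pos: [0.5339, -0.0924, -0.0109]
tool_rot: [0.646, 0.764, 0.0, 0.0]
ft_force: [-0.2, -0.6, -0.0]
grip_width: 0.0579
grasp_force: 0.0
```

Request:
{"op": "step_arm", "data": {
  "targets": "-1 0 0 0 0 0 0;-1 0 0 0 0 0 0;-1 0 0 0 0 0 0;-1 0 0 0 0 0 0;-1 0 0 0 0 0 0"
}}

```text
clock: 27.4
eef_pos: [0.5354, -0.0931, -0.0091]
tool_rot: [0.646, 0.763, 0.002, 0.002]
ft_force: [-0.0, -0.1, 6.4]
grip_width: 0.0389
grasp_force: 62.5
```

Request:
{"op": "step_arm", "data": {
  "targets": "-1 0 0 0.08 0 0 0;-1 0 0 0.16 0 0 0;-1 0 0 0.24 0 0 0;-1 0 0 0.3 0 0 0;-1 0 0 0.3 0 0 0;-1 0 0 0.3 0 0 0"
}}

```text
clock: 27.9
eef_pos: [0.5344, -0.0931, 0.1406]
tool_rot: [0.646, 0.763, 0.002, 0.002]
ft_force: [0.0, -0.5, -4.8]
grip_width: 0.0392
grasp_force: 62.9
```

```bash
python3 go.py .5811 .3374 .137 -10.9
```

```text
t 27.9 p [ 0.5344 -0.0931  0.1406] yaxis [0.986 0.165 0.005] z [ 0.005 -0.001 -1.   ] F [ 0.  -0.5 -4.8] w 0.0392 g 62.9
shift [ 0.0933  0.8609 -0.0071] turn [ 0.002  0.007 -0.453] rows 10.4 j [-0.17  0.36 -0.01  1.2   0.    1.23]
```

Request:
{"op": "step_arm", "data": {
  "targets": "-1 0.046 0.429 0 0.002 0.007 -0.226;-1 0.046 0.429 0 0.002 0.007 -0.226;-1 0.046 0.429 0 0.002 0.007 -0.226;-1 0.046 0.429 0 0.002 0.007 -0.226;-1 0.046 0.429 0 0.002 0.007 -0.226;-1 0.046 0.429 0 0.002 0.007 -0.226;-1 0.046 0.429 0 0.002 0.007 -0.226;-1 0.046 0.429 0 0.002 0.007 -0.226"
}}

```text
clock: 28.57
eef_pos: [0.554, 0.122, 0.1355]
tool_rot: [0.711, 0.704, -0.003, -0.004]
ft_force: [0.3, -0.6, -2.2]
grip_width: 0.039
grasp_force: 62.7
```

Request:
{"op": "step_arm", "data": {
  "targets": "-1 0.046 0.429 0 0 0 -0.226;-1 0.046 0.429 0 0 0 -0.226;-1 0.046 0.429 0 0 0 -0.226;-1 0.046 0.429 0 0 0 -0.226;-1 0.046 0.429 0 0 0 -0.226;-1 0.046 0.429 0 0 0 -0.226;-1 0.046 0.429 0 0 0 -0.226;-1 0.046 0.429 0 0 0 -0.226;-1 0.046 0.429 0 0 0 -0.226;-1 0.046 0.429 0 0 0 -0.226"
}}

```text
clock: 29.4
eef_pos: [0.579, 0.3337, 0.1377]
tool_rot: [0.772, 0.636, -0.002, -0.003]
ft_force: [-0.1, 0.1, -3.2]
grip_width: 0.0392
grasp_force: 62.7
```

Request:
{"op": "step_arm", "data": {
  "targets": "-1 0 0 0 0 0 0;-1 0 0 0 0 0 0;-1 0 0 0 0 0 0;-1 0 0 0 0 0 0"
}}

```text
clock: 29.73
eef_pos: [0.579, 0.3358, 0.1383]
tool_rot: [0.771, 0.637, -0.001, -0.003]
ft_force: [0.1, 0.2, -3.7]
grip_width: 0.0389
grasp_force: 62.7
```

```bash
python3 go.py .5808 .3356 .018 -10.9
```

```text
t 29.73 p [0.579  0.3358 0.1383] yaxis [ 0.982 -0.189 -0.005] z [-0.005  0.003 -1.   ] F [ 0.1  0.2 -3.7] w 0.0389 g 62.7
shift [ 0.0036 -0.0003 -0.2407] turn [-0.004 -0.006 -0.   ] rows 2.9 j [0.52 0.62 0.4  1.36 0.01 2.28]
```

Request:
{"op": "step_arm", "data": {
  "targets": "-1 0.0035 0 -0.08 -0.003 -0.006 0;-1 0.0035 0 -0.16 -0.003 -0.006 0;-1 0.0035 0 -0.21 -0.003 -0.006 0;-1 0.0035 0 -0.237 -0.003 -0.006 0;-1 0.0035 0 -0.237 -0.003 -0.006 0;-1 0.0035 0 -0.237 -0.003 -0.006 0;-1 0.0035 0 -0.237 -0.003 -0.006 0"
}}

```text
clock: 30.32
eef_pos: [0.5811, 0.3366, 0.0201]
tool_rot: [0.771, 0.637, 0.001, -0.0]
ft_force: [0.3, 0.2, -3.4]
grip_width: 0.039
grasp_force: 63.9
```

Request:
{"op": "step_arm", "data": {
  "targets": "-1 0 0 0 0 0 0;-1 0 0 0 0 0 0"
}}

```text
clock: 30.48
eef_pos: [0.5812, 0.3366, 0.0205]
tool_rot: [0.771, 0.637, 0.001, -0.0]
ft_force: [-0.3, 1.1, -3.6]
grip_width: 0.0386
grasp_force: 63.9
```

```bash
python3 go.py .5808 .3356 .0149 -10.9
```

```text
t 30.48 p [0.5812 0.3366 0.0205] yaxis [ 0.982 -0.188  0.001] z [ 0.001  0.002 -1.   ] F [-0.3  1.1 -3.6] w 0.0386 g 63.9
shift [-0.0008 -0.002  -0.0111] turn [-0.002  0.002 -0.001] rows 0.1 j [0.52 0.7  0.23 1.1  0.   2.28]
```

Request:
{"op": "step_arm", "data": {
  "targets": "-1 -0.001 -0.002 -0.005 0 0 0;-1 -0.001 -0.002 -0.009 0 0 0;-1 -0.001 -0.002 -0.009 0 0 0;-1 -0.001 -0.002 -0.009 0 0 0"
}}

```text
clock: 30.82
eef_pos: [0.5798, 0.3351, 0.0147]
tool_rot: [0.771, 0.637, -0.0, -0.0]
ft_force: [-0.9, 1.1, -2.9]
grip_width: 0.039
grasp_force: 63.9
```

Request:
{"op": "step_arm", "data": {
  "targets": "-1 0 0 -0.002 0 0 0;-1 0 0 -0.003 0 0 0;-1 0 0 -0.003 0 0 0;-1 0 0 -0.003 0 0 0"
}}

```text
clock: 31.15
eef_pos: [0.5802, 0.3353, 0.0145]
tool_rot: [0.771, 0.637, 0.001, -0.0]
ft_force: [-3.0, -1.4, 3.3]
grip_width: 0.0393
grasp_force: 64.7
```

Request:
{"op": "step_arm", "data": {
  "targets": "0.1 0 0 0 0 0 0;0.3 0 0 0 0 0 0;0.3 0 0 0 0 0 0;0.3 0 0 0 0 0 0"
}}

```text
clock: 31.48
eef_pos: [0.5805, 0.3355, 0.0136]
tool_rot: [0.771, 0.637, 0.001, -0.0]
ft_force: [0.8, 0.4, 0.2]
grip_width: 0.0557
grasp_force: 0.0
```

Request:
{"op": "step_arm", "data": {
  "targets": "0.3 0 0 0.06 0 0 0;0.3 0 0 0.12 0 0 0;0.3 0 0 0.18 0 0 0;0.3 0 0 0.24 0 0 0;0.3 0 0 0.26 0 0 0;0.3 0 0 0.26 0 0 0"
}}

```text
clock: 31.98
eef_pos: [0.5825, 0.3366, 0.148]
tool_rot: [0.771, 0.637, 0.004, 0.0]
ft_force: [-0.2, 0.2, 0.3]
grip_width: 0.0554
grasp_force: 0.0
```

```bash
python3 snap.py w12; python3 go.py .6657 -.0153 .14 8.2; python3 - <<'E'
from rect import *
w1=pickle.load(open("pics/w1.pkl","rb"));w2=pickle.load(open("pics/w2.pkl","rb"))
a1=np.array([(20,95),(330,30),(354,127),(52,188)])/3+[25,35]; a2=np.array([(22,62),(366,30),(368,130),(33,158)])/3+[285,45]
for w,p in((w1,a1),(w2,a2)):
    q=onz(w,p,.012)[:,:2]; f=lambda v:np.degrees(np.arctan2(v[1],v[0])).round(1); print("strap",q.mean(0).round(4),f(q[0]-q[1]),f(q[3]-q[2]),f(q[0]-q[3])%180,np.linalg.norm(q[0]-q[1]).round(4),np.linalg.norm(q[0]-q[3]).round(4))
# slot centre in w2 (top rim)
# stud tip/nut & block in w12
stud=np.array([.5724,.2922]); A=rect("w12",.066,3,75,stud); g=cv2.cvtColor(A,cv2.COLOR_BGR2GRAY); blobs(cv2.morphologyEx(((g<115)&(cv2.cvtColor(A,cv2.COLOR_BGR2HSV)[...,1]<60)).astype(np.uint8),cv2.MORPH_OPEN,np.ones((7,7))),amin=1500)
B=rect("w12",.1,3,60,stud); C=rect("w12",.066,3,60,stud); cv2.imwrite("pics/r12.png",np.hstack([C,B]))
E
```

```text
t 31.98 p [0.5825 0.3366 0.148 ] yaxis [ 0.982 -0.188  0.006] z [ 0.007  0.005 -1.   ] F [-0.2  0.2  0.3] w 0.0554 g 0.0
t 32.03 p [0.5812 0.3359 0.145 ] yaxis [ 0.982 -0.188  0.003] z [ 0.003  0.003 -1.   ] F [ 0.8 -0.3 -1.5] w 0.0558 g 0.0
shift [ 0.1691 -0.7023 -0.0101] turn [-0.004  0.003  0.423] rows 8.7 j [0.52 0.61 0.41 1.37 0.   2.28]
strap [ 0.6665 -0.0162] 98.5 98.8 10.9 0.1193 0.0335
strap [ 0.6667 -0.0146] 99.0 98.6 10.8 0.1197 0.0327
c mm -25.0 28.2 size 124.9 66.8 ang 67.3 area 2794.777777777778 cent [-28.9 -33.7]
c mm 17.8 41.2 size 67.7 7.0 ang 90.0 area 484.22222222222223 cent [ 17.7 -41.4]
c mm 49.8 1.7 size 38.7 39.0 ang 90.0 area 1255.2222222222222 cent [50.5 -1.7]
c mm 17.7 -37.7 size 58.0 6.7 ang 90.0 area 406.22222222222223 cent [17.7 37.6]
c mm -39.2 -63.0 size 23.3 71.7 ang 90.0 area 1291.3333333333333 cent [-37.   64.3]
```

View pics/r12.png

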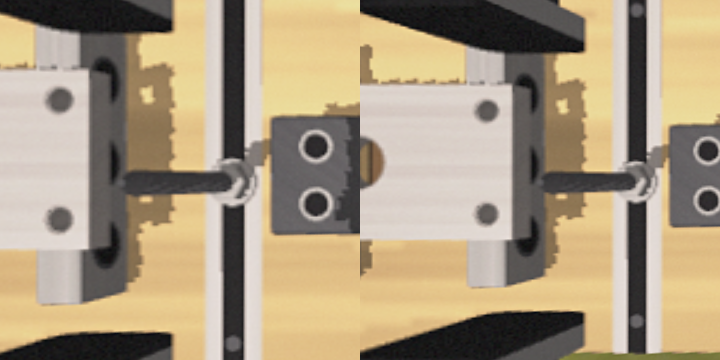

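The block stands 46.7 mm beyond the stud and 1.8 mm off in y. The plate ends 30 mm before the stud, and the stud tip agrees with my estimate to within 1 mm. Now the strap.

Request:
{"op": "step_arm", "data": {
  "targets": "0.2 0.085 -0.351 0 0 0 0.217;0.2 0.085 -0.351 0 0 0 0.217;0.2 0.085 -0.351 0 0 0 0.217;0.2 0.085 -0.351 0 0 0 0.217;0.2 0.085 -0.351 0 0 0 0.217;0.2 0.085 -0.351 0 0 0 0.217;0.2 0.085 -0.351 0 0 0 0.217"
}}

```text
clock: 32.62
eef_pos: [0.6216, 0.1587, 0.1412]
tool_rot: [0.714, 0.7, -0.001, -0.002]
ft_force: [-0.4, 0.2, 0.6]
grip_width: 0.0512
grasp_force: 0.0
```

Request:
{"op": "step_arm", "data": {
  "targets": "0.2 0.085 -0.351 -0.1 0 0 0.217;0.2 0.085 -0.351 -0.1 0 0 0.217;0.2 0.085 -0.351 -0.1 0 0 0.217;0.2 0.085 -0.351 -0.1 0 0 0.217;0.2 0.085 -0.351 -0.1 0 0 0.217;0.2 0.085 -0.351 -0.1 0 0 0.217;0.2 0.085 -0.351 -0.1 0 0 0.217;0.2 0.085 -0.351 -0.1 0 0 0.217;0.2 0.085 -0.351 -0.1 0 0 0.217"
}}

```text
clock: 33.37
eef_pos: [0.6651, -0.0132, 0.0936]
tool_rot: [0.65, 0.76, 0.0, -0.001]
ft_force: [0.7, -0.2, -0.5]
grip_width: 0.0514
grasp_force: 0.0
```

Request:
{"op": "step_arm", "data": {
  "targets": "0.2 0 0 0 0 0 0;0.2 0 0 0 0 0 0;0.2 0 0 0 0 0 0;0.2 0 0 0 0 0 0"
}}

```text
clock: 33.7
eef_pos: [0.6652, -0.015, 0.0939]
tool_rot: [0.651, 0.759, 0.0, -0.0]
ft_force: [0.5, 0.5, -0.2]
grip_width: 0.0512
grasp_force: 0.0
```

```bash
python3 go.py .6666 -.0154 -.0265 8.7
```

```text
t 33.7 p [ 0.6652 -0.015   0.0939] yaxis [0.988 0.152 0.   ] z [-0.     0.001 -1.   ] F [ 0.5  0.5 -0.2] w 0.0512 g 0.0
shift [ 0.0029 -0.0008 -0.2408] turn [-0.001 -0.    -0.001] rows 2.9 j [-0.02  0.63  0.31  1.25  0.    1.4 ]
```

Request:
{"op": "step_arm", "data": {
  "targets": "0.2 0.003 -0.001 -0.08 0 0 0;0.2 0.003 -0.001 -0.16 0 0 0;0.2 0.003 -0.001 -0.21 0 0 0;0.2 0.003 -0.001 -0.23 0 0 0;0.2 0.003 -0.001 -0.24 0 0 0;0.2 0.003 -0.001 -0.24 0 0 0;0.2 0.003 -0.001 -0.24 0 0 0"
}}

```text
clock: 34.28
eef_pos: [0.6676, -0.0162, -0.0251]
tool_rot: [0.652, 0.759, 0.001, 0.0]
ft_force: [0.3, -0.1, 0.1]
grip_width: 0.0511
grasp_force: 0.0
```

Request:
{"op": "step_arm", "data": {
  "targets": "-1 0 0 0 0 0 0;-1 0 0 0 0 0 0;-1 0 0 0 0 0 0;-1 0 0 0 0 0 0;-1 0 0 0 0 0 0;-1 0 0 0 0 0 0"
}}

```text
clock: 34.78
eef_pos: [0.6683, -0.0163, -0.0241]
tool_rot: [0.652, 0.759, 0.001, 0.001]
ft_force: [-1.3, -0.2, 6.4]
grip_width: 0.0322
grasp_force: 63.9
```

```bash
python3 go.py .5734 .2951 .12 -10.9
```

```text
t 34.78 p [ 0.6683 -0.0163 -0.0241] yaxis [0.989 0.151 0.003] z [ 0.003  0.001 -1.   ] F [-1.3 -0.2  6.4] w 0.0322 g 63.9
shift [-0.1898  0.6229  0.2882] turn [-0.     0.004 -0.435] rows 8.5 j [-0.02  0.74  0.18  1.01  0.    1.39]
```

Request:
{"op": "step_arm", "data": {
  "targets": "-1 0 0 0.07 0 0 0;-1 0 0 0.14 0 0 0;-1 0 0 0.21 0 0 0;-1 0 0 0.27 0 0 0;-1 0 0 0.28 0 0 0"
}}

```text
clock: 35.2
eef_pos: [0.6708, -0.0163, 0.1212]
tool_rot: [0.651, 0.759, 0.004, 0.004]
ft_force: [1.3, -0.1, -0.8]
grip_width: 0.0323
grasp_force: 61.8
```

Request:
{"op": "step_arm", "data": {
  "targets": "-1 -0.095 0.31 0.02 0 0 -0.217;-1 -0.095 0.31 0.02 0 0 -0.217;-1 -0.095 0.31 0.02 0 0 -0.217;-1 -0.095 0.31 0.02 0 0 -0.217;-1 -0.095 0.31 0.02 0 0 -0.217;-1 -0.095 0.31 0.02 0 0 -0.217;-1 -0.095 0.31 0.02 0 0 -0.217"
}}

```text
clock: 35.78
eef_pos: [0.6187, 0.1389, 0.1227]
tool_rot: [0.713, 0.701, -0.0, -0.001]
ft_force: [-0.3, 0.7, -2.2]
grip_width: 0.0323
grasp_force: 61.7
```

Request:
{"op": "step_arm", "data": {
  "targets": "-1 -0.095 0.31 0 0 0 -0.217;-1 -0.095 0.31 0 0 0 -0.217;-1 -0.095 0.31 0 0 0 -0.217;-1 -0.095 0.31 0 0 0 -0.217;-1 -0.095 0.31 0 0 0 -0.217;-1 -0.095 0.31 0 0 0 -0.217;-1 -0.095 0.31 0 0 0 -0.217;-1 -0.095 0.31 0 0 0 -0.217;-1 -0.095 0.31 0 0 0 -0.217"
}}

```text
clock: 36.53
eef_pos: [0.5724, 0.2917, 0.1233]
tool_rot: [0.772, 0.636, 0.0, -0.0]
ft_force: [0.5, -0.5, -2.1]
grip_width: 0.0323
grasp_force: 61.7
```

Request:
{"op": "step_arm", "data": {
  "targets": "-1 0 0 0 0 0 0;-1 0 0 0 0 0 0;-1 0 0 0 0 0 0;-1 0 0 0 0 0 0;-1 0 0 0 0 0 0;-1 0 0 0 0 0 0"
}}

```text
clock: 37.03
eef_pos: [0.5716, 0.2938, 0.1235]
tool_rot: [0.771, 0.637, 0.0, -0.0]
ft_force: [0.1, -0.1, -2.6]
grip_width: 0.032
grasp_force: 61.7
```

```bash
python3 go.py .5732 .294 .09 -10.9; python3 snap.py w13; python3 - <<'E'
from rect import *
o=bot.get_obs(); z=o["eef_pos"][2]+.0241+.012; c=o["eef_pos"][:2]
A=rect("w13",z,3,75,c); cv2.imwrite("pics/r13.png",A)
hsv=cv2.cvtColor(A,cv2.COLOR_BGR2HSV); g=hsv[...,2]
# profile across slot rows at few columns, V values each mm
for X0 in (20,30,45):
    col=g[:,int((75+X0)*3)-3:int((75+X0)*3)+3].mean(1); print(X0,[int(v) for v in col[(75-25)*3:(75+25)*3:3]])
row=g[222:228].mean(0); print("row0",[int(v) for v in row[(75-5)*3::3]])
E
```

```text
t 37.03 p [0.5716 0.2938 0.1235] yaxis [ 0.982 -0.188 -0.   ] z [-0.     0.001 -1.   ] F [ 0.1 -0.1 -2.6] w 0.032 g 61.7
shift [ 0.0033  0.0005 -0.0671] turn [-0.001 -0.    -0.001] rows 0.8 j [0.47 0.57 0.28 1.28 0.   2.23]
t 37.03 p [0.5716 0.2938 0.1235] yaxis [ 0.982 -0.188 -0.   ] z [-0.     0.001 -1.   ] F [ 0.1 -0.1 -2.6] w 0.032 g 61.7
20 [152, 153, 153, 151, 149, 152, 155, 120, 62, 63, 64, 65, 63, 65, 65, 67, 59, 94, 139, 141, 139, 140, 142, 144, 147, 146, 144, 143, 143, 141, 139, 81, 59, 64, 66, 65, 65, 64, 64, 64, 64, 120, 129, 130, 134, 174, 195, 237, 240, 240]
30 [241, 241, 241, 213, 160, 162, 166, 126, 63, 65, 64, 64, 64, 65, 65, 67, 61, 86, 153, 153, 153, 218, 239, 240, 64, 61, 61, 60, 87, 241, 239, 130, 59, 65, 66, 65, 65, 66, 63, 113, 110, 211, 232, 233, 232, 231, 232, 237, 241, 240]
45 [150, 149, 150, 150, 149, 150, 151, 114, 65, 64, 64, 64, 65, 63, 65, 66, 65, 64, 64, 64, 65, 65, 64, 65, 65, 64, 64, 69, 74, 80, 112, 112, 111, 140, 127, 130, 134, 150, 152, 163, 123, 186, 235, 235, 235, 235, 235, 237, 237, 238]
row0 [229, 229, 230, 230, 230, 230, 230, 231, 231, 230, 231, 230, 200, 179, 169, 175, 189, 197, 210, 169, 109, 105, 105, 92, 103, 163, 160, 162, 154, 82, 53, 55, 55, 58, 61, 61, 61, 60, 60, 56, 64, 62, 62, 63, 64, 63, 65, 64, 65, 63, 64, 64, 83, 103, 107, 109, 112, 112, 113, 111, 109, 109, 111, 112, 114, 114, 96, 50, 69, 93, 94, 101, 76, 50, 49, 162, 157, 156, 217, 239]
```

The stud shows through the slot. It lies 1.4 mm to −Y of the TCP and the slot centre is 0.9 mm to +Y, so I'll shift 2.3 mm and start down.

Request:
{"op": "step_arm", "data": {
  "targets": "-1 0.005 0 0 0 0 0;-1 0.005 0 0 0 0 0;-1 0.005 0 -0.02 0 0 0;-1 0.005 0 -0.05 0 0 0;-1 0.005 0 -0.08 0 0 0;-1 0.005 0 -0.11 0 0 0;-1 0.005 0 -0.12 0 0 0;-1 0.005 0 -0.12 0 0 0;-1 0.005 0 -0.12 0 0 0"
}}

```text
clock: 37.83
eef_pos: [0.5739, 0.2937, 0.0632]
tool_rot: [0.771, 0.637, -0.0, -0.001]
ft_force: [0.2, 0.1, -2.1]
grip_width: 0.0323
grasp_force: 61.6
```

Request:
{"op": "step_arm", "data": {
  "targets": "-1 0 0 0 0 0 0;-1 0 0 0 0 0 0"
}}

```text
clock: 38.0
eef_pos: [0.575, 0.2943, 0.0648]
tool_rot: [0.771, 0.637, 0.001, -0.0]
ft_force: [0.5, 0.6, -2.6]
grip_width: 0.0323
grasp_force: 61.6
```

```bash
python3 go.py .574 .2938 .044 -10.9
```

```text
t 38.0 p [0.575  0.2943 0.0648] yaxis [ 0.982 -0.188  0.002] z [ 0.002  0.002 -1.   ] F [ 0.5  0.6 -2.6] w 0.0323 g 61.6
shift [-0.0019 -0.0009 -0.0416] turn [-0.003  0.002 -0.001] rows 0.5 j [0.47 0.61 0.2  1.15 0.   2.23]
```

Request:
{"op": "step_arm", "data": {
  "targets": "-1 0 0 -0.015 0 0 0;-1 0 0 -0.03 0 0 0;-1 0 0 -0.037 0 0 0;-1 0 0 -0.037 0 0 0;-1 0 0 -0.037 0 0 0;-1 0 0 -0.037 0 0 0"
}}

```text
clock: 38.5
eef_pos: [0.5741, 0.2938, 0.045]
tool_rot: [0.771, 0.637, 0.0, -0.0]
ft_force: [0.4, 0.9, -2.7]
grip_width: 0.032
grasp_force: 61.7
```

Request:
{"op": "step_arm", "data": {
  "targets": "-1 0 0 -0.003 0 0 0;-1 0 0 -0.005 0 0 0;-1 0 0 -0.005 0 0 0;-1 0 0 -0.005 0 0 0"
}}

```text
clock: 38.83
eef_pos: [0.5741, 0.2938, 0.0425]
tool_rot: [0.771, 0.637, 0.0, -0.0]
ft_force: [-0.3, 0.9, -2.2]
grip_width: 0.0324
grasp_force: 61.7
```

Request:
{"op": "step_arm", "data": {
  "targets": "-1 0 0 -0.002 0 0 0;-1 0 0 -0.003 0 0 0;-1 0 0 -0.003 0 0 0;-1 0 0 -0.003 0 0 0"
}}

```text
clock: 39.17
eef_pos: [0.5743, 0.2939, 0.0419]
tool_rot: [0.771, 0.637, 0.001, -0.0]
ft_force: [-2.8, -1.0, 3.1]
grip_width: 0.0326
grasp_force: 62.3
```

Contact at the expected height, so I'll release and withdraw.

Request:
{"op": "step_arm", "data": {
  "targets": "-0.1 0 0 0 0 0 0;0.1 0 0 0 0 0 0;0.1 0 0 0 0 0 0;0.1 0 0 0 0 0 0"
}}

```text
clock: 39.5
eef_pos: [0.5742, 0.2938, 0.0409]
tool_rot: [0.771, 0.637, 0.0, -0.0]
ft_force: [0.1, -0.7, -0.1]
grip_width: 0.0472
grasp_force: 0.0
```

Request:
{"op": "step_arm", "data": {
  "targets": "0.1 0 0 0.05 0 0 0;0.1 0 0 0.11 0 0 0;0.1 0 0 0.17 0 0 0;0.1 0 0 0.23 0 0 0;0.1 0 0 0.26 0 0 0;0.1 0 0 0.26 0 0 0;0.1 0 0 0.26 0 0 0;0.1 0 0 0.26 0 0 0"
}}

```text
clock: 40.17
eef_pos: [0.5734, 0.2934, 0.1695]
tool_rot: [0.771, 0.637, -0.001, -0.001]
ft_force: [0.3, -0.1, -1.0]
grip_width: 0.0467
grasp_force: 0.0
```

```bash
python3 snap.py w14; python3 - <<'E'
from rect import *
stud=np.array([.5729,.2926]); 
A=rect("w14",.078,3,75,stud); g=cv2.cvtColor(A,cv2.COLOR_BGR2HSV)[...,2]
for X0 in (15,20,45):
    col=g[:,int((75+X0)*3)-3:int((75+X0)*3)+3].mean(1); print("col",X0,[int(v) for v in col[(75-25)*3:(75+25)*3:3]])
row=g[240:246].mean(0); print("row Y-6",[int(v) for v in row[::3]])
row=g[183:189].mean(0); print("row Y13",[int(v) for v in row[::3]])
P=rect("w14",.066); hsv=cv2.cvtColor(P,cv2.COLOR_BGR2HSV); m=((hsv[...,1]<45)&(hsv[...,2]>110)).astype(np.uint8)
n,l,s,c=cv2.connectedComponentsWithStats(1-m)
for k in range(1,n):
    if 100<s[k,4]<5000: print("plate holes",s[k].tolist(),(c[k]/3-75).round(1))
cv2.imwrite("pics/r14.png",A); t=bot.camera("scene"); cv2.imwrite("pics/s14.png",t[:,:,::-1])
E
```

```text
t 40.17 p [0.5734 0.2934 0.1695] yaxis [ 0.982 -0.188 -0.002] z [-0.002 -0.    -1.   ] F [ 0.3 -0.1 -1. ] w 0.0467 g 0.0
col 15 [45, 45, 39, 32, 28, 27, 27, 25, 40, 58, 60, 61, 63, 63, 65, 61, 59, 44, 170, 131, 108, 114, 122, 121, 114, 104, 105, 114, 117, 116, 105, 116, 90, 62, 65, 65, 63, 72, 78, 81, 76, 59, 47, 49, 49, 50, 49, 49, 51, 51]
col 20 [227, 229, 207, 143, 130, 133, 132, 135, 96, 60, 59, 62, 60, 59, 59, 60, 59, 46, 120, 132, 149, 171, 158, 127, 118, 113, 114, 116, 116, 119, 120, 129, 100, 60, 61, 60, 60, 59, 59, 61, 60, 60, 168, 231, 230, 230, 230, 230, 230, 230]
col 45 [157, 157, 158, 161, 106, 54, 60, 60, 53, 58, 60, 60, 62, 62, 59, 60, 59, 60, 61, 61, 60, 61, 61, 66, 86, 94, 103, 104, 104, 105, 106, 104, 105, 107, 72, 59, 58, 59, 60, 60, 59, 54, 188, 233, 228, 225, 220, 221, 223, 224]
row Y-6 [221, 220, 220, 220, 221, 220, 221, 220, 221, 220, 222, 221, 222, 221, 222, 221, 222, 225, 208, 146, 103, 99, 100, 101, 99, 99, 99, 99, 101, 102, 103, 102, 102, 101, 102, 104, 105, 102, 101, 99, 75, 50, 46, 44, 47, 116, 139, 156, 155, 122, 92, 95, 97, 93, 110, 140, 143, 142, 140, 
[... 653 characters left out ...]
, 97, 98, 97, 97, 97, 97, 97, 98, 100, 98, 98, 98, 99, 99, 99, 98, 99, 99, 97, 99, 97, 98, 99, 98, 99, 99, 99, 99, 98, 99, 99, 99, 98, 100, 99, 101, 99, 100, 100, 99, 99, 100, 100, 98, 100, 100, 95, 71, 59, 60, 60, 59, 61, 61, 59, 60, 58, 60, 61, 59, 60, 61, 59, 60, 61, 60, 60, 59, 59, 60, 57, 57, 58, 59, 61, 59, 61, 61, 61, 60, 61, 61, 63, 63, 60, 59, 59, 61, 62, 61, 58, 77, 105, 121, 105, 110, 67, 87, 147, 146, 146, 144, 144, 146, 144, 149, 174, 225]
plate holes [64, 154, 21, 20, 323] [-50.  -20.5]
plate holes [365, 154, 16, 21, 264] [ 49.3 -20.2]
plate holes [197, 196, 59, 58, 2675] [ 0.4 -0.4]
plate holes [64, 274, 22, 20, 324] [-50.   19.5]
plate holes [311, 292, 37, 7, 134] [34.6 23.4]
```

```bash
python3 -c "
from workcell import bot
print(bot.job_done())"
```

```text
the job is handed in; nothing more can be done
None
```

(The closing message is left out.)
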